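Load the hammer hafting jig

TASK

First seat the loose hammer head in the pocket of the tilted jig, peen uphill and eye outwards, fully home and flat on the pocket floor, lowering it in gently and leaving the jig's angle as it is. Then load the oak wedge into the upper part of the gravity chute, thin end downhill and flat side on the chute floor, and let it slide under the red gate to the stop. Leave the jar, tins, tools and other things on the bench where they are.

Things in the scene. Friction and masses are not known exactly. Their poses are not given: they have to be found in the camera images.
- head_mid (a point): centre, half-way up, of the loose hammer head: blue-black steel, bright ends, 104 mm long, 36 high, 0.55 kg; starts lying z up. x runs to the straight peen (upright blade 14 wide, x 36 to 54), z out of the eye (dark mark on top). Cheek (middle block) 36 x 36 x 36 mm, x -18 to 18, flat parallel sides across y to grip. Round striking face 34 mm across, x -30 to -50
- pocket_home (a point): where head_mid lies when the head is home in the pocket, axes then matching. z is square to the pocket floor (18 mm below), tilted 24 to 40 degrees from vertical, leaning away from the robot; x uphill along the pocket, y across
- cradle: the jig's tilting plate, dark steel, 80 mm wide (y), 148 long (x, uphill), with the pocket: aluminium walls 18 mm high. pocket_home is at x 75, z 30. From there: lower end for the round face, 38 mm between side walls, x -52.5 to -28; peen slot 18 mm wide, x 38 to 56.5; end walls at -52.5 and 56.5; sides open between for fingers
- jig: green hafting jig fixed to the bench, base 165 x 105 x 10 mm, origin under the centre of its base, x the horizontal uphill direction of its tilting cradle. A stiff friction hinge holds the cradle; its upper end is up to 140 mm high
- wedge_mid (a point): centre of the oak wedge, 10.5 mm above its flat underside (z up; it starts lying on this side). 56 mm long along x, 22 mm wide along y (parallel sides to grip), 35 g; thin end at -x 12 mm high, thick end at +x 30 mm high, the top slopes between
- chute_home (a point): where wedge_mid lies when the wedge is home, thin end against the red stop (at x -28 mm), axes then matching. x uphill along the chute (33 degrees), z square to its floor (10.5 mm below), y across. Channel 26 mm wide between walls 8 mm high, 5 thick; upper end at x 176. Red gate over it at x -10 to -2, 23 mm clear under it, top at 31: only the thin end passes
- chute_load (a point): point in the upper part of the chute, 124 mm uphill of chute_home, same axes, 10.5 mm above the floor. The channel is polished steel: a wedge let go here, thin end downhill and flat on the floor, slides to the stop by itself
- chute: blue chute stand fixed to the bench, base 180 x 70 mm, origin under the centre of its base, x the horizontal uphill direction of the chute; its upper end is up to 155 mm high
- nail_tin: open steel tin, 64 mm across, 52 mm high; bystander; origin at the centre of its underside
- glue_jar: white jar with a yellow lid, 52 mm across, 55 mm high; bystander; origin under its centre
- collar: brass collar ring, 56 mm across, 22 mm high; bystander; origin under its centre
- wrench: steel wrench lying flat, 170 mm long along its x axis; bystander
- oil_bottle: amber oil bottle, 52 mm across, 130 mm high, upright; bystander; origin under its centre
- brush: bench brush lying along its x axis; bystander
- mallet: ordinary handled hammer lying along its x axis; bystander, not the loose head of the task
- offcut: pale wood offcut, 50 x 90 x 30 mm (its x, y, z); bystander; origin under its centre
There are look-alikes about, which are no part of the job. There is more than one size of the part that bears wedge_mid; the job needs the smaller. There is more than one size of the part that bears head_mid; the job needs the smaller.

How it is judged:
By the outcome, as a careful person would: the job done as asked, in the order asked, and still so for the second after the job is handed in, with the robot touching nothing.
It also fails if it takes over 64 s, if anything falls off the work surface, if the arm or the gripper's body presses on something with over 40 N, if the wrist force passes 120 N, or if a joint passes its speed limit or range.

ROBOT

A 6-joint arm with a two-finger parallel gripper is mounted at the origin on the work surface. World frame = base frame: x ahead of the robot, y to its left, z up, the work surface at z = 0. Lengths are in m, angles in rad, forces in N, time in s.
With the tool pointing down it reaches from about 0.375 to 0.975 m from the base axis. Payload 3.8 kg.
Tool frame: the origin (TCP) lies on the centre line of the jaws, within the pads' length; the fingertips stand 14 mm ahead of it and the grasp point (between the pads) lies 5 mm behind it (bot.finger_overhang is the distance from the TCP to the fingertips, in m); y points along the fingers, x is the direction in which the jaws open and shut, and the axes are right-handed (so a half turn about y gives the same grasp; the last joint's range is limited). The gripper opens to 85 mm and grips with 20 to 120 N. Pads are 22 mm wide; open, the fingers measure 114 mm over their backs; the gripper's body (76 mm by 85 mm) begins 54 mm behind the grasp point. The pads swing forward as they close: fully open they stand 13 mm farther back than shut.
Start: joints at [-1.357, 0.264, 1.604, -0, 1.274, -0.037], TCP at [0.168, -0.654, 0.245] pointing down, gripper open.
Joint ranges: [-2.63, 2.63], [-0.94, 2.18], [0.31, 2.57], [-1.31, 4.45], [0, 2.66], [-2.55, 2.55]. Speed limits (rad/s): [2.57, 2.57, 3.14, 3.14, 3.14, 3.14].

INTERFACE

Orientations are given as a rotation vector (axis times angle).
In Python, from workcell import readout, read_camera, bot, spotter gives the robot as it stands.
- The arm moves only by the tool jog_arm, never from a script. Its argument "increments" is a list of rows, each a list of 7 numbers: the shift along the tool's x, y, z in m, then the turn, a rotation vector about the tool's x, y, z in rad, then the opening, from 0 (shut) to 1 (fully open). A call has 1 to 10 rows; each row shifts and turns the pose as measured when the row begins, along the tool's axes as they then stand; what a row does not reach is not made up. A row lasts 1/8 s, in which the tool goes at most 62.5 mm and 10.7 degrees, less where a joint would pass 70% of its speed; a pose out of reach is approached as far as the arm can. A call with a gripper value outside its range is refused whole. The fingers move at their own pace and stop on an object; "force" is the grip in N (left out, the last holds). Time passes only in rows, so rows that do not move let the fingers close. It gives the time, the measured TCP pose, the force and the opening at its end, in the units of the state.
- readout.read_state(): the state, without advancing time (a new reading comes with each control period).
- read_camera(name): name is "scene" or "top" or "wrist"; returns a dict with "img" (384x512x3 uint8, blue, green, red), "range_z" (384x512 float32, m along the optical axis (not along the pixel's ray), 0 where there is no reading), "fx", "fy", "cx", "cy" (pixels), "world_from_camera" (4x4, takes a point from camera to world coordinates). Camera axes: x right, y down, z forward; pixel columns grow to the right and rows downward; lengths in m; the calibration is good to about 2 mm. A picture is of the moment at which its call begins.
- bot.finish_job(): hands the job in, once; it reports no verdict.
Trained networks look in a picture, given as the dict that the camera call returned (one of the last four; its "shot" number tells which), for a name from the list of things; names that differ only in an ending like _2 or _b are one class to them, and where a whole thing is asked for, a point or a joint stands for the part that bears it (a point fixed in the world has none). Each returns a list of dicts, best first, with "p" (0 to 1); they miss things now and then, are a little off and sometimes report something else, mostly with a low value. They report only what shows in the picture. A call takes as long as a camera call. They do not tell look-alikes from the thing itself.
- spotter.masks_of(picture, thing): "mask" (384x512 bool, what is visible of it) and "location" ([column, row] in pixels, amid what is visible of it).
- spotter.spot_point(picture, thing): "location" ([column, row] in pixels: a listed point, or the origin of a listed thing).
The state is a dict: "time": time; "q": joint angles; "joint_vel": joint speeds; "joint_torque": joint torques, N m; "tool_pos": TCP position; "tcp_rot": TCP orientation; "wrist_force": force on the tool from outside, world axes, zero at the start; "torque": the same for the moment, N m; "width": opening from 0.0 (shut) to 1.0 (fully open).
Only numpy, scipy, OpenCV 4.12 (cv2) and the standard library are available. Lean on these libraries where they do the work, as an engineer would, in place of code of your own. Each camera call takes 0.05 s, during which the arm holds its last target. There are 200 camera calls.

## Working session

There is one attempt and no reset: what is moved stays moved. The work goes in short steps, Python scripts to look and compute and a tool call to move; the robot and the scene stay as the last step left them, time stands still between calls to the robot, and variables do not carry over. Pictures are saved under pics/ and viewed, about 8 in all and at most 12, crops included, and the job is handed in when it is done.

Besides the shell and the picture viewer there is one more tool, called after "Call:" in YAML: its name, and indented under it one key for each argument. jog_arm: Moves the arm, as the interface text tells. Its arguments: {"type":"object","properties":{"increments":{"type":"array"},"force":{"type":"number"}},"required":["increments"]}

```bash
mkdir -p pics; cat > h.py <<'E'
import numpy as np, cv2
from scipy.spatial.transform import Rotation as R
from workcell import readout, read_camera, bot, spotter
def cloud(p):
    z=p["range_z"]; v,u=np.mgrid[0:384,0:512]
    c=np.stack([(u-p["cx"])/p["fx"]*z,(v-p["cy"])/p["fy"]*z,z],-1)
    M=np.array(p["world_from_camera"]); w=c@M[:3,:3].T+M[:3,3]; w[z<=0]=np.nan
    return w
def proj(p,X):
    M=np.linalg.inv(np.array(p["world_from_camera"])); c=M[:3,:3]@np.asarray(X)+M[:3,3]
    return [p["fx"]*c[0]/c[2]+p["cx"],p["fy"]*c[1]/c[2]+p["cy"]]
E
python3 - <<'E'
from h import *
ims=[]
for n in ["scene","top"]:
    p=read_camera(n); w=cloud(p); np.savez(f"{n}.npz",**{k:np.array(v) for k,v in p.items()}); 
    print(n,np.array(p["world_from_camera"])[:3,3].round(3))
    cv2.imwrite(f"pics/{n}.png",cv2.resize(p["img"],(800,600),interpolation=cv2.INTER_CUBIC))
    for t in ["head_mid","wedge_mid","pocket_home","chute_home","chute_load","cradle","jig","chute"]:
        for d in spotter.spot_point(p,t)[:3]:
            c,r=np.array(d["location"]); 
            i,j=int(np.clip(round(r),0,383)),int(np.clip(round(c),0,511))
            print(t,round(d["p"],2),np.round([c,r]),w[i,j].round(3))
    for t in ["head_mid","wedge_mid"]:
        for d in spotter.masks_of(p,t)[:4]:
            m=d["mask"]; q=w[m]; q=q[~np.isnan(q[:,0])]
            if len(q): print("mask",t,round(d["p"],2),np.round(d["location"]),m.sum(),np.percentile(q,2,0).round(3),np.percentile(q,98,0).round(3))
E
```

```text
scene [ 1.367 -1.098  0.996]
head_mid 0.91 [135. 219.] [ 0.267 -0.311  0.049]
head_mid 0.79 [167. 245.] [ 0.432 -0.327  0.029]
wedge_mid 0.62 [274. 155.] [0.362 0.358 0.029]
pocket_home 0.73 [249. 218.] [ 0.592 -0.109  0.077]
chute_home 0.89 [295. 200.] [0.627 0.112 0.042]
chute_load 0.55 [278. 172.] [0.527 0.147 0.105]
cradle 0.87 [260. 241.] [ 0.658 -0.139  0.034]
jig 0.78 [240. 242.] [ 0.59  -0.156  0.007]
chute 0.84 [283. 200.] [0.569 0.123 0.013]
mask head_mid 0.9 [135. 219.] 382 [ 0.185 -0.321  0.009] [ 0.304 -0.253  0.053]
mask head_mid 0.62 [170. 246.] 268 [ 0.392 -0.358  0.003] [ 0.47  -0.287  0.04 ]
mask wedge_mid 0.41 [279. 152.] 120 [0.34  0.339 0.003] [0.372 0.403 0.042]
mask wedge_mid 0.36 [241. 227.] 955 [ 0.543 -0.196  0.032] [ 0.662 -0.102  0.129]
top [0.413 0.02  1.167]
head_mid 0.89 [337. 290.] [ 0.24  -0.271  0.051]
head_mid 0.68 [348. 228.] [ 0.42  -0.308  0.039]
wedge_mid 0.78 [121. 244.] [0.359 0.368 0.023]
wedge_mid 0.6 [158. 225.] [0.418 0.26  0.028]
pocket_home 0.62 [350. 156.] [ 0.635 -0.308  0.061]
pocket_home 0.57 [295. 156.] [ 0.631 -0.143  0.058]
pocket_home 0.19 [347. 227.] [ 0.423 -0.306  0.034]
chute_home 0.84 [207. 156.] [0.626 0.119 0.048]
chute_load 0.97 [200. 187.] [0.525 0.13  0.112]
cradle 0.95 [288. 152.] [ 0.644 -0.123  0.049]
jig 0.9 [293. 175.] [ 0.563 -0.128  0.129]
chute 0.69 [208. 182.] [0.552 0.117 0.011]
chute 0.42 [352. 152.] [ 0.642 -0.307  0.084]
mask head_mid 0.85 [334. 290.] 754 [ 0.179 -0.31   0.011] [ 0.3   -0.236  0.054]
mask head_mid 0.61 [346. 224.] 344 [ 0.387 -0.345  0.008] [ 0.463 -0.278  0.04 ]
mask wedge_mid 0.73 [155. 226.] 135 [0.403 0.245 0.011] [0.439 0.294 0.031]
mask wedge_mid 0.57 [119. 246.] 315 [0.342 0.33  0.002] [0.371 0.404 0.042]
```

View pics/top.png

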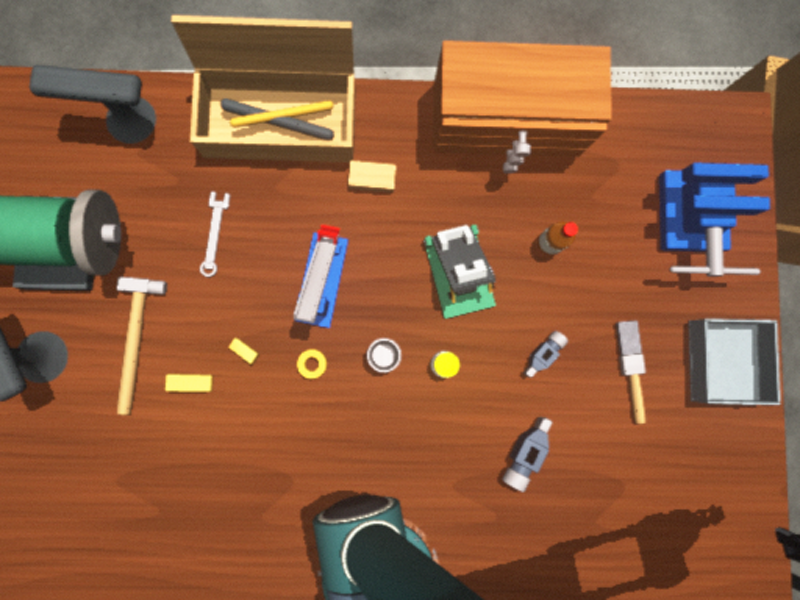

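View pics/scene.png

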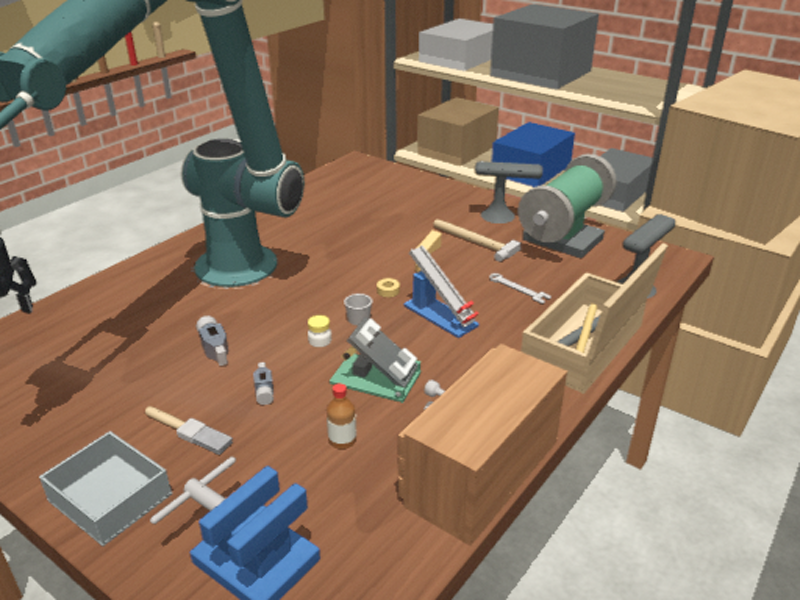

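Top view (800 px): loose heads at (547,354), about 104 mm and small, and (528,455), about 140 mm. The job needs the one at (547,354), with its peen at lower left towards the robot. Wedges are at (243,350), about 58 mm, and (188,383), about 74 mm; the job needs (243,350). The jig is at (460,265) and the chute at (320,275), both uphill towards the robot. The stop is red, at (330,232).

```bash
python3 - <<'E'
from h import *
s=readout.read_state(); p=read_camera("wrist")
T=np.eye(4);T[:3,:3]=R.from_rotvec(s["tcp_rot"]).as_matrix();T[:3,3]=s["tool_pos"]
print("tool",T.round(3)); print("tool_from_cam",(np.linalg.inv(T)@np.array(p["world_from_camera"])).round(3), p["fx"],p["cx"],p["cy"])
top=dict(np.load("top.npz")); w=cloud(top); print(top["fx"])
def obb(c,zmin,zmax,r):
    m=(np.hypot(w[...,0]-c[0],w[...,1]-c[1])<r)&(w[...,2]>zmin)&(w[...,2]<zmax)
    (cx,cy),sz,a=cv2.minAreaRect((w[m][:,:2]*1000).astype(np.float32)); print("obb",m.sum(),cx,cy,sz,a)
obb((.425,-.312),.012,.06,.075); obb((.42,.27),.006,.06,.05)
t=read_camera("top")
for n in ["cradle","chute"]:
    for d in spotter.masks_of(t,n)[:1]:
        W=cloud(t); q=W[d["mask"]]; q=q[~np.isnan(q[:,0])]
        rng=np.random.default_rng(0); best=0
        for _ in range(1500):
            a,b,c=q[rng.choice(len(q),3,False)]; nn=np.cross(b-a,c-a); L=np.linalg.norm(nn)
            if L<1e-5: continue
            nn/=L; nn*=np.sign(nn[2])
            if nn[2]>.97: continue
            k=(abs((q-a)@nn)<.002).sum()
            if k>best: best=k; B=(nn,a)
        inl=q[abs((q-B[1])@B[0])<.0025]; ctr=inl.mean(0); nn=np.linalg.svd(inl-ctr)[2][2]; nn*=np.sign(nn[2])
        print(n,len(q),best,"n",nn.round(3),"tilt",np.degrees(np.arccos(nn[2])).round(1),"az",np.degrees(np.arctan2(nn[1],nn[0])).round(1),"ctr",ctr.round(4))
def crop(x,y): 
    return cv2.resize(t["img"][y-32:y+32,x-40:x+40],(400,320),interpolation=cv2.INTER_CUBIC)
cv2.imwrite("pics/crop1.png",np.vstack([np.hstack([crop(350,226),crop(338,290)])[:300],np.hstack([crop(155,224),crop(121,245)])[:300]]))
E
```

```text
tool [[ 0.248  0.     0.969  0.168]
 [-0.969  0.     0.248 -0.654]
 [-0.    -1.     0.     0.245]
 [ 0.     0.     0.     1.   ]]
tool_from_cam [[ 1.     0.001 -0.001  0.002]
 [ 0.001 -0.269  0.963 -0.129]
 [ 0.    -0.963 -0.269  0.067]
 [ 0.     0.     0.     1.   ]] 300.2834163568257 251.80585610246942 194.15367739292267
378.2059752330864
obb 365 422.8698425292969 -311.2239990234375 (37.22709655761719, 103.19802856445312) 52.67127227783203
obb 159 422.1424865722656 277.162353515625 (74.4148941040039, 45.996543884277344) 51.421836853027344
cradle 1133 555 n [0.595 0.165 0.787] tilt 38.1 az 15.5 ctr [ 0.598  -0.1404  0.0829]
chute 352 123 n [-0.168 -0.183  0.969] tilt 14.4 az -132.5 ctr [ 0.4275 -0.3115  0.0348]
```

View pics/crop1.png

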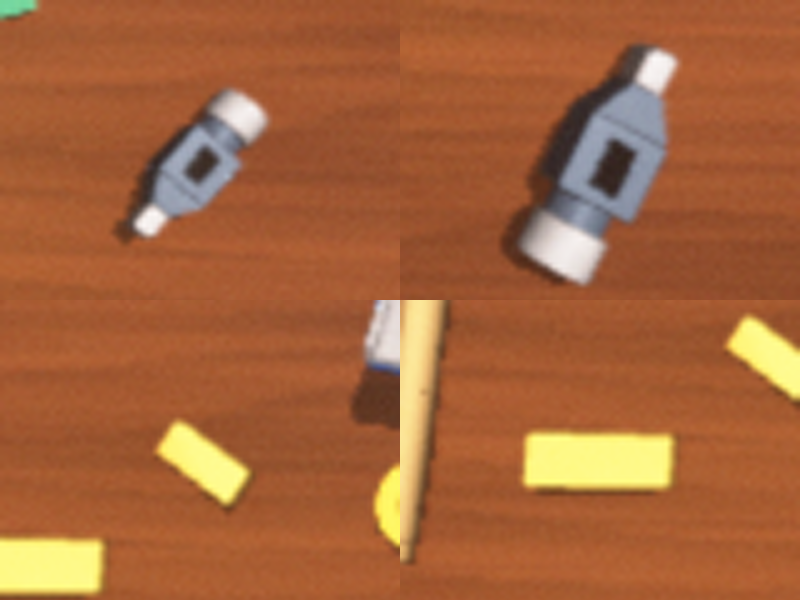

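Crop confirms: the top-left head and the bottom-left wedge are the smaller ones. The head's peen faces az ≈ 142°, eye up.

```bash
cat >> h.py <<'E'
def cur():
    s=readout.read_state(); T=np.eye(4);T[:3,:3]=R.from_rotvec(s["tcp_rot"]).as_matrix();T[:3,3]=s["tool_pos"]; return T,s
def tool(x_az=None, pos=None, xh=None, zh=None):
    """tool pose holding part with part x=xh, z=zh: tool z=-xh, y=-zh"""
    zh=zh/np.linalg.norm(zh); xh=xh-zh*(xh@zh); xh/=np.linalg.norm(xh)
    T=np.eye(4); T[:3,1]=-zh; T[:3,2]=-xh; T[:3,0]=np.cross(-zh,-xh); T[:3,3]=pos; return T
def az(d): d=np.radians(d); return np.array([np.cos(d),np.sin(d),0])
def plan(T1,n,g,T0=None):
    T0=cur()[0] if T0 is None else T0
    w=R.from_matrix(T0[:3,:3].T@T1[:3,:3]).as_rotvec()/n; d=(T1[:3,3]-T0[:3,3])/n
    Rk=R.from_matrix(T0[:3,:3]); print("turn",np.linalg.norm(w).round(3),"step",np.linalg.norm(d).round(4))
    for k in range(n):
        print([float(x) for x in [*(Rk.as_matrix().T@d).round(4),*w.round(3),g]],end=",\n"); Rk=Rk*R.from_rotvec(w)
E
python3 - <<'E'
from h import *
T=tool(pos=[.4245,-.3124,.16],xh=az(142),zh=np.array([0,0,1.]))
plan(T,10,1.0)
E
```

```text
turn 0.091 step 0.0436
[-0.0267, 0.0085, 0.0334, -0.0, 0.091, 0.0, 1.0],
[-0.0296, 0.0085, 0.0308, -0.0, 0.091, 0.0, 1.0],
[-0.0323, 0.0085, 0.028, -0.0, 0.091, 0.0, 1.0],
[-0.0347, 0.0085, 0.0249, -0.0, 0.091, 0.0, 1.0],
[-0.0369, 0.0085, 0.0216, -0.0, 0.091, 0.0, 1.0],
[-0.0387, 0.0085, 0.0182, -0.0, 0.091, 0.0, 1.0],
[-0.0402, 0.0085, 0.0146, -0.0, 0.091, 0.0, 1.0],
[-0.0413, 0.0085, 0.0108, -0.0, 0.091, 0.0, 1.0],
[-0.0422, 0.0085, 0.007, -0.0, 0.091, 0.0, 1.0],
[-0.0426, 0.0085, 0.0031, -0.0, 0.091, 0.0, 1.0],
```

Call:
jog_arm:
  increments:
    - [-0.027,0.0085,0.0335,0,0.091,0,1]
    - [-0.03,0.0085,0.031,0,0.091,0,1]
    - [-0.032,0.0085,0.028,0,0.091,0,1]
    - [-0.035,0.0085,0.025,0,0.091,0,1]
    - [-0.037,0.0085,0.0215,0,0.091,0,1]
    - [-0.039,0.0085,0.018,0,0.091,0,1]
    - [-0.04,0.0085,0.0145,0,0.091,0,1]
    - [-0.0415,0.0085,0.011,0,0.091,0,1]
    - [-0.042,0.0085,0.007,0,0.091,0,1]
    - [-0.0425,0.0085,0.003,0,0.091,0,1]

```text
time: 2.55
tool_pos: [0.4356, -0.3093, 0.1597]
tcp_rot: [-0.794, 1.693, -1.708]
wrist_force: [0.6, 0.4, 0.4]
width: 0.999
```

```bash
cat > headm.py <<'E'
from h import *
T,s=cur(); p=read_camera("wrist"); w=cloud(p)
print("tcp",T[:3,3].round(4))
m=(np.hypot(w[...,0]-.425,w[...,1]+.312)<.08)&(w[...,2]>.01)&(w[...,2]<.05)
q=w[m]; (cx,cy),sz,a=cv2.minAreaRect((q[:,:2]*1000).astype(np.float32)); print("all",m.sum(),cx,cy,sz,a)
tp=q[(q[:,2]>.031)&(q[:,2]<.04)]; print("zmed",np.median(tp[:,2]))
(cx,cy),sz,a=cv2.minAreaRect((tp[:,:2]*1000).astype(np.float32)); print("top",len(tp),cx,cy,sz,a)
d=(q[:,:2]-[.4245,-.3124])@np.c_[az(142)[:2],az(232)[:2]]*1000
for lo in range(-55,60,6):
    k=(d[:,0]>lo)&(d[:,0]<lo+6)
    if k.sum()>3: print(lo+3,k.sum(),np.percentile(d[k,1],[2,98]).round(1),np.percentile(q[k,2],98).round(4))
for x in spotter.spot_point(p,"head_mid")[:2]:
    u,v=x["location"]; M=np.array(p["world_from_camera"]); r=M[:3,:3]@[(u-p["cx"])/p["fx"],(v-p["cy"])/p["fy"],1]
    print("spot",x["p"],u,v,(M[:3,3]+r*(.018-M[2,3])/r[2]).round(4))
E
python3 headm.py
```

```text
tcp [ 0.4356 -0.3093  0.1597]
all 3706 422.9119567871094 -314.68310546875 (35.82343673706055, 103.11396026611328) 50.07615280151367
zmed 0.03519269975855013
top 2974 422.9412536621094 -314.705322265625 (35.656105041503906, 102.18524932861328) 49.768898010253906
-52 172 [-10.7  19.4] 0.035
-46 260 [-10.7  20.7] 0.0356
-40 268 [-11.9  20.6] 0.0357
-34 234 [-11.3  19.8] 0.0355
-28 207 [-9.7 17.1] 0.033
-22 262 [-13.4  16.9] 0.036
-16 322 [-14.3  20.2] 0.0372
-10 277 [-14.2  20.1] 0.0376
-4 263 [-14.8  19.9] 0.0377
2 267 [-14.8  19.3] 0.0376
8 257 [-15.3  19.1] 0.0378
14 230 [-14.8  18.7] 0.0371
20 198 [-13.1  16.5] 0.0358
26 152 [-10.5  13. ] 0.0351
32 100 [-8.1  9.3] 0.0337
38 93 [-6.5  6.5] 0.0333
44 86 [-6.7  6.5] 0.0335
50 58 [-6.8  6.2] 0.0331
spot 0.86 261.1 193.9 [ 0.4244 -0.3142  0.018 ]
spot 0.74 351.7 346.6 [ 0.2286 -0.2807  0.018 ]
```

```bash
python3 - <<'E'
from h import *
T=tool(pos=[.424,-.3152,.06],xh=az(140),zh=np.array([0,0,1.]))
plan(T,4,1.0)
E
```

```text
turn 0.002 step 0.0249
[0.0035, 0.0247, -0.0012, -0.001, 0.002, 0.0, 1.0],
[0.0035, 0.0247, -0.0011, -0.001, 0.002, 0.0, 1.0],
[0.0035, 0.0247, -0.0011, -0.001, 0.002, 0.0, 1.0],
[0.0035, 0.0247, -0.001, -0.001, 0.002, 0.0, 1.0],
```

Call:
jog_arm:
  increments:
    - [0.0035,0.025,-0.001,-0.001,0.002,0,1]
    - [0.0035,0.025,-0.001,-0.001,0.002,0,1]
    - [0.0035,0.025,-0.001,-0.001,0.002,0,1]
    - [0.0035,0.025,-0.001,-0.001,0.002,0,1]
    - [0,0,0,0,0,0,1]

```text
time: 3.28
tool_pos: [0.4251, -0.3184, 0.0586]
tcp_rot: [-0.798, 1.692, -1.705]
wrist_force: [0.4, 1.3, 0.9]
width: 1.0
```

```bash
python3 - <<'E'
from h import *
T,s=cur();print(T[:3,3].round(4))
T=tool(pos=[.424,-.3152,.0195],xh=az(140),zh=np.array([0,0,1.]))
plan(T,2,1.0)
E
```

```text
[ 0.4251 -0.3184  0.0586]
turn 0.004 step 0.0196
[-0.001, 0.0195, -0.0016, -0.003, 0.003, 0.001, 1.0],
[-0.0009, 0.0195, -0.0015, -0.003, 0.003, 0.001, 1.0],
```

Call:
jog_arm:
  increments:
    - [-0.001,0.0195,-0.0015,-0.003,0.003,0.001,1]
    - [-0.001,0.0195,-0.0015,-0.003,0.003,0.001,1]
    - [0,0,0,0,0,0,1]

```text
time: 3.65
tool_pos: [0.4254, -0.3166, 0.0193]
tcp_rot: [-0.792, 1.699, -1.706]
wrist_force: [-0.8, -0.6, 0.5]
width: 1.0
```

```bash
python3 - <<'E'
from h import *
T=tool(pos=[.424,-.3152,.0195],xh=az(140),zh=np.array([0,0,1.]))
print(cur()[0][:3,3]);plan(T,1,1.0)
E
```

```text
[ 0.42536697 -0.31661672  0.01933829]
turn 0.004 step 0.002
[-0.0002, -0.0002, -0.002, -0.004, -0.001, 0.001, 1.0],
```

Call:
jog_arm:
  increments:
    - [0,0,-0.002,-0.004,0,0.001,0.6]
    - [0,0,0,0,0,0,0.45]
    - [0,0,0,0,0,0,0.3]
    - [0,0,0,0,0,0,0.2]
    - [0,0,0,0,0,0,0.2]
    - [0,0,0,0,0,0,0.2]
    - [0,0,0,0,0,0,0.2]
  force: 70

```text
time: 4.53
tool_pos: [0.4251, -0.3155, 0.0207]
tcp_rot: [-0.791, 1.701, -1.703]
wrist_force: [0.3, 0.5, -1.5]
width: 0.414
```

```bash
python3 - <<'E'
from h import *
T,s=cur();print(s["width"],T.round(3))
# hover near jig for viewing: TCP above, camera on the far side
D=tool(pos=[.53,-.23,.20],xh=az(170),zh=np.array([0,0,1.]))
U=T.copy();U[2,3]+=.06
plan(U,2,.2); plan(D,6,.2,U)
E
```

```text
0.41398295934836155 [[-0.643  0.002  0.766  0.425]
 [-0.766 -0.    -0.643 -0.316]
 [-0.001 -1.     0.002  0.021]
 [ 0.     0.     0.     1.   ]]
turn 0.0 step 0.03
[-0.0, -0.03, 0.0001, 0.0, 0.0, 0.0, 0.2],
[-0.0, -0.03, 0.0001, 0.0, 0.0, 0.0, 0.2],
turn 0.087 step 0.0301
[-0.0222, -0.0198, 0.0043, -0.0, -0.087, -0.0, 0.2],
[-0.0217, -0.0198, 0.0062, -0.0, -0.087, -0.0, 0.2],
[-0.0211, -0.0199, 0.008, -0.0, -0.087, -0.0, 0.2],
[-0.0203, -0.0199, 0.0098, -0.0, -0.087, -0.0, 0.2],
[-0.0194, -0.0199, 0.0116, -0.0, -0.087, -0.0, 0.2],
[-0.0183, -0.0199, 0.0132, -0.0, -0.087, -0.0, 0.2],
```

```bash
python3 - <<'E'
from h import *
T,s=cur()
D=tool(pos=[.50,-.145,.28],xh=az(190),zh=np.array([0,0,1.]))
U=T.copy();U[2,3]+=.06
plan(D,8,.2,U)
E
```

```text
turn 0.109 step 0.0341
[-0.0224, -0.0249, -0.0065, -0.0, -0.109, -0.0, 0.2],
[-0.0229, -0.0249, -0.004, -0.0, -0.109, -0.0, 0.2],
[-0.0232, -0.0249, -0.0015, -0.0, -0.109, -0.0, 0.2],
[-0.0233, -0.0249, 0.001, -0.0, -0.109, -0.0, 0.2],
[-0.023, -0.0249, 0.0035, -0.0, -0.109, -0.0, 0.2],
[-0.0225, -0.0249, 0.006, -0.0, -0.109, -0.0, 0.2],
[-0.0217, -0.0249, 0.0084, -0.0, -0.109, -0.0, 0.2],
[-0.0207, -0.0249, 0.0107, -0.0, -0.109, -0.0, 0.2],
```

Call:
jog_arm:
  increments:
    - [0,-0.03,0,0,0,0,0.2]
    - [0,-0.03,0,0,0,0,0.2]
    - [-0.0225,-0.025,-0.0065,0,-0.109,0,0.2]
    - [-0.023,-0.025,-0.004,0,-0.109,0,0.2]
    - [-0.023,-0.025,-0.0015,0,-0.109,0,0.2]
    - [-0.023,-0.025,0.001,0,-0.109,0,0.2]
    - [-0.023,-0.025,0.0035,0,-0.109,0,0.2]
    - [-0.0225,-0.025,0.006,0,-0.109,0,0.2]
    - [-0.0215,-0.025,0.0085,0,-0.109,0,0.2]
    - [-0.0205,-0.025,0.0105,0,-0.109,0,0.2]

```text
time: 5.78
tool_pos: [0.488, -0.1358, 0.2714]
tcp_rot: [-1.302, 1.092, -1.033]
wrist_force: [0.5, 0.4, -7.8]
width: 0.406
```

```bash
cat > jig.py <<'E'
from h import *
T,s=cur(); p=read_camera("wrist"); w=cloud(p); print(T.round(3), s["width"])
np.savez("wj.npz",w=w,img=p["img"],T=T,M=np.array(p["world_from_camera"]),f=[p["fx"],p["cx"],p["cy"]])
im=p["img"].copy()
for t in ["pocket_home","cradle","jig","head_mid"]:
    for d in spotter.spot_point(p,t)[:2]:
        u,v=d["location"]; print(t,round(d["p"],2),u,v,w[int(np.clip(v,0,383)),int(np.clip(u,0,511))].round(4))
ms=spotter.masks_of(p,"cradle"); print([ (round(d["p"],2),d["location"],d["mask"].sum()) for d in ms[:2]])
np.save("mask.npy",ms[0]["mask"]); 
cv2.imwrite("pics/wj.png",cv2.resize(im,(800,600),interpolation=cv2.INTER_CUBIC))
E
python3 jig.py
```

```text
[[ 0.197 -0.031  0.98   0.488]
 [-0.98   0.018  0.197 -0.136]
 [-0.023 -0.999 -0.027  0.271]
 [ 0.     0.     0.     1.   ]] 0.40570559582525567
pocket_home 0.64 287.8 41.8 [ 0.62   -0.1418  0.0651]
cradle 0.65 281.9 13.1 [ 0.6468 -0.1305  0.05  ]
jig 0.95 282.6 85.3 [ 0.5766 -0.1443  0.0984]
jig 0.34 150.4 187.5 [ 0.4185 -0.0022  0.0046]
head_mid 0.97 252.2 259.1 [ 0.4963 -0.1363  0.287 ]
head_mid 0.47 282.8 84.8 [ 0.5776 -0.1442  0.0964]
[(0.72, [286.9, 69.1], np.int64(10690)), (0.66, [252.6, 244.8], np.int64(13467))]
```

View pics/wj.png

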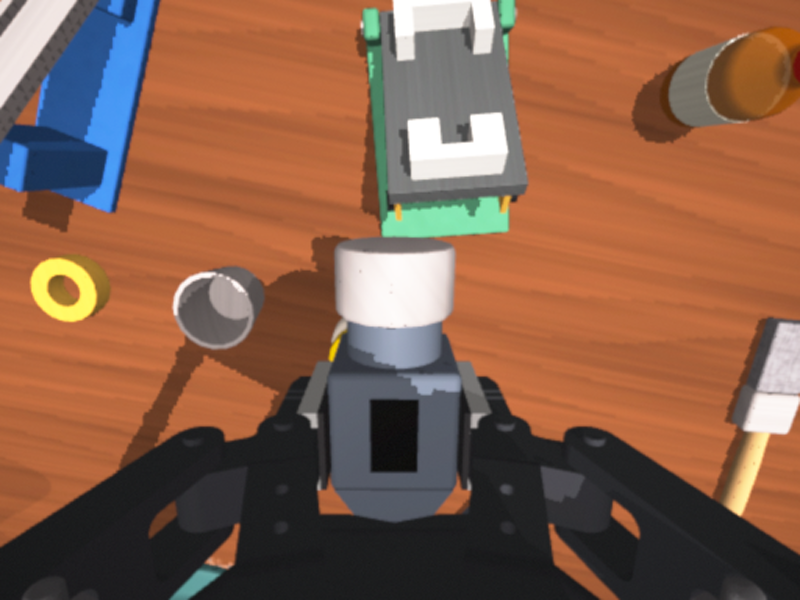

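Wrist view: the held head fills the centre with its face up-image. The cradle is at (455,100), its peen-slot block at (457,148), and the lower pocket is cut at the top edge.

```bash
cat > fit.py <<'E'
from h import *
def fitpocket(w,img,center=np.array([.60,-.14,.08]),verbose=True):
    q=w.reshape(-1,3); col=img.reshape(-1,3).astype(int)
    k=~np.isnan(q[:,0])&(np.linalg.norm(q-center,axis=1)<.11)&(q[:,2]>.025)
    q=q[k]; col=col[k]; mx=col.max(1); sat=mx-col.min(1)
    dark=(mx<110)&(sat<25); br=(mx>150)&(sat<30)
    P=q[dark]; rng=np.random.default_rng(0); best=0
    for _ in range(800):
        a,b,c=P[rng.choice(len(P),3,False)]; n=np.cross(b-a,c-a); L=np.linalg.norm(n)
        if L<1e-4: continue
        n/=L; kk=(abs((P-a)@n)<.0015).sum()
        if kk>best: best=kk;B=(n,a)
    I=P[abs((P-B[1])@B[0])<.0025]; c=I.mean(0); n=np.linalg.svd(I-c)[2][2]; n*=np.sign(n[2])
    I=P[abs((P-c)@n)<.0025]
    h=(q-c)@n
    ux=-np.array([n[0],n[1],0]);ux-=n*(ux@n);ux/=np.linalg.norm(ux);uy=np.cross(n,ux)
    W=q[br&(h>.013)&(h<.024)]
    if verbose: print("tilt",np.degrees(np.arccos(n[2])).round(2),"az n",np.degrees(np.arctan2(n[1],n[0])).round(2),"inl",len(I),len(P),"wall h",np.median((W-c)@n).round(4),len(W))
    return n,c,ux,uy,I,W
E
python3 - <<'E'
from fit import *
d=np.load("wj.npz"); n,c,ux,uy,I,W=fitpocket(d["w"],d["img"])
f=lambda X:np.c_[(X-c)@ux,(X-c)@uy]*1000
a=f(I);b=f(W)
print("plate rect",cv2.minAreaRect(a.astype(np.float32)),a.min(0),a.max(0))
up=b[b[:,0]>0]; lo=b[b[:,0]<0]
print("up",np.percentile(up,[1,99],axis=0).round(1).tolist(),cv2.minAreaRect(up.astype(np.float32)))
print("lo",np.percentile(lo,[1,99],axis=0).round(1).tolist())
for x in range(int(up[:,0].min()),int(up[:,0].max())+1,3):
    y=np.sort(up[(up[:,0]>=x)&(up[:,0]<x+3)][:,1]); 
    if len(y)>3:
        g=np.argmax(np.diff(y)); print(x,y[[0,-1]].round(1),"gap",y[g].round(1),y[g+1].round(1))
for x in range(int(a[:,0].min()),int(a[:,0].max()),12):
    y=a[(a[:,0]>=x)&(a[:,0]<x+12)][:,1]
    if len(y)>5: print("plate",x,np.percentile(y,[1,99]).round(1))
for x in range(int(lo[:,0].min()),int(lo[:,0].max())+1,4):
    y=np.sort(lo[(lo[:,0]>=x)&(lo[:,0]<x+4)][:,1])
    if len(y)>3: g=np.argmax(np.diff(y)); print("lo",x,y[[0,-1]].round(1),"gap",y[g].round(1),y[g+1].round(1))
print(c)
E
```

```text
tilt 53.76 az n -164.36 inl 527 964 wall h nan 0
plate rect ((-0.22960138320922852, -0.6841506958007812), (79.03045654296875, 11.618341445922852), 88.96696472167969) [ -6.01380456 -40.16220436] [ 6.2543992  38.81575825]
  return _methods._mean(a, axis=axis, dtype=dtype,
  ret = ret.dtype.type(ret / rcount)
Traceback (most recent call last):
IndexError: index -1 is out of bounds for axis 0 with size 0
```

```bash
sed -i 's/dark=(mx<110)&(sat<25); br=(mx>150)&(sat<30)/dark=(mx<150)\&(sat<30); br=(mx>165)\&(sat<40)/; s/if L<1e-4: continue/if L<1e-5 or abs(n@[.58,.16,.8])<.95*L: continue/' fit.py
cat > an.py <<'E'
from fit import *
d=np.load("wj.npz"); n,c,ux,uy,I,W=fitpocket(d["w"],d["img"])
f=lambda X:np.c_[(X-c)@ux,(X-c)@uy]*1000
a=f(I);b=f(W)
print("plate",a.min(0).round(1),a.max(0).round(1))
up=b[b[:,0]>0]; lo=b[b[:,0]<0]
for nm,P in (("up",up),("lo",lo)):
  for x in range(int(P[:,0].min()),int(P[:,0].max())+1,3):
    y=np.sort(P[(P[:,0]>=x)&(P[:,0]<x+3)][:,1]); 
    if len(y)>5:
        g=np.argmax(np.diff(y)); print(nm,x,len(y),np.percentile(y,[1,99]).round(1),"gap",y[g].round(1),y[g+1].round(1),"mid",((y[g]+y[g+1])/2).round(1))
for x in range(int(a[:,0].min()),int(a[:,0].max()),12):
    y=a[(a[:,0]>=x)&(a[:,0]<x+12)][:,1]
    if len(y)>5: print("plate",x,np.percentile(y,[1,99]).round(1))
print(c.round(4).tolist(),n.round(4).tolist(),ux.round(4).tolist(),uy.round(4).tolist())
E
python3 an.py
```

```text
tilt 38.04 az n 15.48 inl 6147 6707 wall h 0.0179 2292
plate [-82.7 -38.7] [65.9 42.1]
up 29 81 [-23.3  27.3] gap -8.2 10.8 mid 1.3
up 32 110 [-24.1  27. ] gap -7.5 10.5 mid 1.5
up 35 116 [-24.4  27.4] gap -7.8 10.5 mid 1.4
up 38 108 [-24.4  26.5] gap -7.9 10.9 mid 1.5
up 41 107 [-23.8  26.9] gap -8.2 10.7 mid 1.2
up 44 125 [-24.   27.3] gap -7.5 10.5 mid 1.5
up 47 147 [-23.7  26.7] gap -3.7 -2.8 mid -3.2
up 50 183 [-24.3  26.8] gap 16.4 17.4 mid 16.9
up 53 190 [-23.7  26.9] gap 24.4 25.4 mid 24.9
up 56 259 [-23.7  26.9] gap -16.1 -15.2 mid -15.7
lo -68 33 [-27.9  -2. ] gap -4.1 -1.0 mid -2.6
lo -65 81 [-28.   19.8] gap 16.4 19.4 mid 17.9
lo -62 253 [-26.6  28.8] gap -28.1 -27.1 mid -27.6
lo -59 51 [-28.2  30.9] gap -3.5 15.0 mid 5.7
lo -56 46 [-28.4  31. ] gap -18.6 20.4 mid 0.9
lo -53 59 [-28.5  30.2] gap -17.7 20.1 mid 1.2
lo -50 47 [-28.6  30.8] gap -17.9 20.7 mid 1.4
lo -47 51 [-27.8  31. ] gap -18.1 20.4 mid 1.2
lo -44 52 [-27.5  30.7] gap -18.1 20.2 mid 1.0
lo -41 52 [-28.   31.4] gap -18.3 20.8 mid 1.3
lo -38 137 [-28.3  31.1] gap -17.6 20.4 mid 1.4
plate -82 [-38.3  40.7]
plate -70 [-38.   40.9]
plate -58 [-37.9  40.5]
plate -46 [-38.2  40.2]
plate -34 [-37.5  40.5]
plate -22 [-37.9  39.9]
plate -10 [-37.4  40.4]
plate 2 [-37.8  40.2]
plate 14 [-38.1  40.5]
plate 26 [-37.9  40.7]
plate 38 [-38.2  40.8]
plate 50 [-37.7  40.5]
plate 62 [-37.2  40. ]
[0.5966, -0.1435, 0.0828] [0.5938, 0.1645, 0.7876] [-0.759, -0.2103, 0.6162] [0.267, -0.9637, 0.0]
```

```bash
cat > an2.py <<'E'
from fit import *
d=np.load("wj.npz"); w=d["w"]; n,c,ux,uy,I,W=fitpocket(w,d["img"],verbose=False)
b=np.c_[(W-c)@ux,(W-c)@uy]*1000; y=b[:,1]-1.3; x=b[:,0]
s=(abs(y)>11)&(abs(y)<22)&(x>0); print("up front (38)",np.percentile(x[s],[0,1,2,5]).round(1))
s=(abs(y)<7)&(x>0); print("slot end (56.5)",np.percentile(x[s],[0,1,2,5]).round(1))
s=(abs(y)>20)&(abs(y)<27)&(x<0); print("lo front (-28)",np.percentile(x[s],[95,98,99,100]).round(1))
s=(abs(y)<16)&(x<-40); print("lo end (-52.5)",np.percentile(x[s],[95,98,99,100]).round(1))
T=d["T"]; t=(w.reshape(-1,3)-T[:3,3])@T[:3,:3]*1000; t=t[~np.isnan(t[:,0])]
h=t[(abs(t[:,0])<17)&(t[:,1]>-40)&(t[:,1]<25)&(t[:,2]>-25)&(t[:,2]<70)]
print(len(h))
for z in range(-24,66,4):
    k=h[(h[:,2]>=z)&(h[:,2]<z+4)]
    if len(k)>5: print(z+2,len(k),"y min",np.percentile(k[:,1],[2,50]).round(1),"x",np.percentile(k[:,0],[1,99]).round(1))
ch=h[(h[:,2]>-12)&(h[:,2]<6)&(abs(h[:,0])>8)]
A=np.c_[ch[:,0],ch[:,2],np.ones(len(ch))]; print("cheek plane y=ax+bz+c",np.linalg.lstsq(A,ch[:,1],rcond=None)[0].round(3))
E
python3 an2.py
```

```text
up front (38) [29.2 30.  30.5 31.3]
slot end (56.5) [48.  48.1 48.4 49.2]
lo front (-28) [-35.9 -35.6 -35.3 -35. ]
lo end (-52.5) [-59.7 -59.2 -59.  -58.7]
12862
-22 458 y min [-15.2 -14.1] x [-14.2  16.6]
-18 476 y min [-16.3 -15.2] x [-15.9  16.7]
-14 585 y min [-16.5 -15.5] x [-15.9  16.6]
-10 660 y min [-24.5 -15.6] x [-16.6  16.7]
-6 696 y min [-24.3 -15.7] x [-16.7  16.7]
-2 700 y min [-24.5 -15.7] x [-16.7  16.6]
2 709 y min [-24.4 -15.7] x [-16.8  16.6]
6 736 y min [-24.4 -15.7] x [-16.5  16.8]
10 803 y min [-25.4 -15.5] x [-16.9  16.5]
14 1160 y min [-16.3 -14.6] x [-15.9  16.7]
18 752 y min [-14.6  -9.9] x [-14.3  16.4]
22 539 y min [-12.   -9.8] x [-11.4  15.1]
26 472 y min [-12.   -9.8] x [-11.5  14.6]
30 552 y min [-14.8 -12.3] x [-14.2  16.5]
34 695 y min [-14.7 -12.4] x [-14.3  16.6]
38 710 y min [-14.8 -12.4] x [-14.5  16.5]
42 728 y min [-14.8 -12.3] x [-14.5  16.5]
46 1182 y min [-14.5  -9.6] x [-13.9  16.4]
50 149 y min [-12.6  -2.6] x [-12.1  13.1]
cheek plane y=ax+bz+c [ 8.2000e-02 -2.0000e-03 -1.6191e+01]
```

```bash
python3 - <<'E'
from h import *
d=np.load("wj.npz"); w=d["w"];T=d["T"]; t=(w.reshape(-1,3)-T[:3,3])@T[:3,:3]*1000; t=t[~np.isnan(t[:,0])]
ch=t[(t[:,2]>-14)&(t[:,2]<12)&(abs(t[:,0])<16.5)&(abs(t[:,0])>8)&(abs(t[:,1]+15.7)<2.5)]
A=np.c_[ch[:,0],ch[:,2],np.ones(len(ch))]; print("cheek",len(ch),np.linalg.lstsq(A,ch[:,1],rcond=None)[0].round(3))
from scipy.optimize import least_squares
for lo,hi in((31,45),):
    k=t[(t[:,2]>lo)&(t[:,2]<hi)&(abs(t[:,0])<20)&(t[:,1]>-22)&(t[:,1]<-3)]
    r=least_squares(lambda p:np.hypot(k[:,0]-p[0]-p[2]*(k[:,2]-38),k[:,1]-p[1]-p[3]*(k[:,2]-38))-17,[0,0,0,0],loss="soft_l1"); print("cyl centre x,y, slopes",r.x.round(3),r.cost/len(k), np.percentile(k[:,0],[1,99]))
k=t[(abs(t[:,0])<10)&(t[:,1]>-6)&(t[:,1]<10)&(t[:,2]>40)&(t[:,2]<60)]; print("face z",len(k),np.percentile(k[:,2],[50,90,99]))
E
```

```text
cheek 2159 [ 1.0000e-03  3.0000e-03 -1.5371e+01]
cyl centre x,y, slopes [1.724e+00 3.049e+00 4.000e-03 3.000e-03] 0.11471575297209521 [-13.44497175  16.98219106]
face z 234 [47.95595469 48.0722173  48.15614865]
```

```bash
python3 - <<'E'
from fit import *
p=read_camera("top"); w=cloud(p); n,c,ux,uy,I,W=fitpocket(w,p["img"])
a=np.c_[(I-c)@ux,(I-c)@uy]*1000;b=np.c_[(W-c)@ux,(W-c)@uy]*1000
e=np.percentile(a,[1,99],axis=0); print("plate",e.round(1).tolist(),"wall y",np.percentile(b[:,1],[1,99]).round(1), "wall x",np.percentile(b[:,0],[1,99]).round(1))
print("top home from plate",(c+ux*(e[0,0]+75)/1000+uy*e[:,1].mean()/1000+n*.018).round(4))
d=np.load("wj.npz"); n,c,ux,uy,I,W=fitpocket(d["w"],d["img"])
H=c-ux*.0078+uy*.0013+n*.018; print("wrist cam home",H.round(4)); Ht=H-.0017*d["T"][:3,0]; print("bias corrected",Ht.round(4))
np.savez("home.npz",H=Ht,n=n,ux=ux,uy=uy)
def goal(h): 
    T=tool(pos=Ht,xh=ux,zh=n); T[:3,3]=Ht+n*h-T[:3,:3]@np.array([0,.0027,-.002]); return T
D=goal(.07); print(D.round(3)); plan(D,8,.2)
E
```

```text
tilt 38.13 az n 15.07 inl 415 529 wall h 0.0176 168
plate [[-57.5, -29.6], [75.6, 46.8]] wall y [-20.2  38.8] wall x [-56.2  71.9]
top home from plate [ 0.605  -0.1391  0.1004]
tilt 38.04 az n 15.48 inl 6147 6707 wall h 0.0179 2292
wrist cam home [ 0.6136 -0.1402  0.0922]
bias corrected [ 0.6132 -0.1385  0.0922]
[[ 0.267 -0.594  0.759  0.658]
 [-0.964 -0.165  0.21  -0.126]
 [-0.    -0.788 -0.616  0.148]
 [ 0.     0.     0.     1.   ]]
turn 0.08 step 0.0262
[0.0031, 0.0146, 0.0216, -0.08, -0.008, -0.006, 0.2],
[0.0032, 0.0129, 0.0226, -0.08, -0.008, -0.006, 0.2],
[0.0033, 0.011, 0.0236, -0.08, -0.008, -0.006, 0.2],
[0.0035, 0.0092, 0.0243, -0.08, -0.008, -0.006, 0.2],
[0.0036, 0.0072, 0.025, -0.08, -0.008, -0.006, 0.2],
[0.0038, 0.0052, 0.0254, -0.08, -0.008, -0.006, 0.2],
[0.004, 0.0032, 0.0257, -0.08, -0.008, -0.006, 0.2],
[0.0042, 0.0012, 0.0259, -0.08, -0.008, -0.006, 0.2],
```

Call:
jog_arm:
  increments:
    - [0.003,0.0145,0.0215,-0.08,-0.008,-0.006,0.2]
    - [0.003,0.013,0.0225,-0.08,-0.008,-0.006,0.2]
    - [0.0035,0.011,0.0235,-0.08,-0.008,-0.006,0.2]
    - [0.0035,0.009,0.0245,-0.08,-0.008,-0.006,0.2]
    - [0.0035,0.007,0.025,-0.08,-0.008,-0.006,0.2]
    - [0.004,0.005,0.0255,-0.08,-0.008,-0.006,0.2]
    - [0.004,0.003,0.0255,-0.08,-0.008,-0.006,0.2]
    - [0.004,0.001,0.026,-0.08,-0.008,-0.006,0.2]
    - [0,0,0,0,0,0,0.2]

```text
time: 7.25
tool_pos: [0.6593, -0.1339, 0.1269]
tcp_rot: [-1.863, 1.441, -0.675]
wrist_force: [-0.4, 0.1, -7.9]
width: 0.405
```

```bash
cat > stand.py <<'E'
from fit import *
T,s=cur(); p=read_camera("wrist"); w=cloud(p); print("tcp",T[:3,3].round(4),s["wrist_force"],s["width"])
np.savez("ws.npz",w=w,img=p["img"],T=T)
t=(w-T[:3,3])@T[:3,:3]*1000
n,c,ux,uy,I,W=fitpocket(w,p["img"],center=np.load("home.npz")["H"])
tl=lambda v:(T[:3,:3].T@v).round(4)
print("n in tool",tl(n)," plate c tool",(T[:3,:3].T@(c-T[:3,3])*1000).round(1))
L=lambda X:(X-T[:3,3])@T[:3,:3]*1000
a=L(I);b=L(W)
for z in range(-90,100,15):
    k=a[(a[:,2]>=z)&(a[:,2]<z+15)]; kb=b[(b[:,2]>=z)&(b[:,2]<z+15)]
    print(z,len(k),np.percentile(k[:,0],[1,99]).round(1) if len(k)>20 else "",len(kb),np.percentile(kb[:,0],[1,99]).round(1) if len(kb)>20 else "")
print("wall z",np.percentile(b[:,2],[0,1,99,100]).round(1),"plate z",np.percentile(a[:,2],[0,1,99,100]).round(1))
cv2.imwrite("pics/ws.png",cv2.resize(p["img"],(640,480)))
h=t.reshape(-1,3);h=h[~np.isnan(h[:,0])]
k=h[(abs(h[:,0])<20)&(h[:,1]>-22)&(h[:,1]<-3)&(h[:,2]>31)&(h[:,2]<45)]; print("face cyl x",np.percentile(k[:,0],[1,99]))
E
python3 stand.py
```

```text
tcp [ 0.6593 -0.1339  0.1269] [-0.41753759  0.07454499 -7.90568028] 0.40476174961024336
tilt 48.72 az n 21.38 inl 4422 18634 wall h 0.0132 12
n in tool [-0.0907 -0.9835  0.1563]  plate c tool [  4.1 -13.1  10.1]
-90 0  0 
-75 0  0 
-60 0  0 
-45 0  0 
-30 0  0 
-15 922 [-15.9  19.1] 0 
0 1938 [-27.8  29.7] 12 
15 1398 [-14.7  17.6] 0 
30 10  0 
45 154 [-13.3  15.2] 0 
60 0  0 
75 0  0 
90 0  0 
wall z [ 7.4  7.5 10.8 10.8] plate z [-14.1 -11.9  48.2  48.5]
face cyl x [-13.11327311  16.51979969]
```

View pics/ws.png

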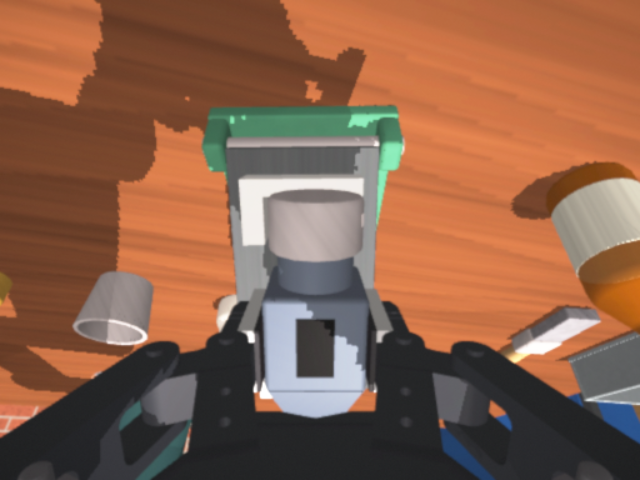

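View: the head hovers over the cradle. The lower pocket shows at (300,200), and the head is a little to the right of the pocket's centre. I'll refit using only points below the head.

```bash
cat > st2.py <<'E'
from fit import *
def meas(save="ws.npz"):
    d=np.load(save); w=d["w"].copy(); T=d["T"]; t=(w-T[:3,3])@T[:3,:3]*1000
    g=np.load("home.npz"); n,ux,uy,H=(g[k] for k in("n","ux","uy","H"))
    L=(w-H)@np.c_[ux,uy,n]*1000   # pocket frame by prior
    ok=~np.isnan(L[...,0])&(abs(L[...,1])<50)&(abs(L[...,0])<95)
    img=d["img"].astype(int); mx=img.max(2); sat=mx-img.min(2)
    fl=L[ok&(abs(L[...,2]+18)<5)&(sat<35)]; wl=L[ok&(abs(L[...,2])<6)&(L[...,0]<-20)&(sat<45)&(mx>120)]
    return L,fl,wl,T,(n,ux,uy,H)
if __name__=="__main__":
    import sys
    L,fl,wl,T,(n,ux,uy,H)=meas(*sys.argv[1:])
    A=np.c_[fl[:,0],fl[:,1],np.ones(len(fl))]; print("floor",len(fl),np.median(fl[:,2]).round(2),np.linalg.lstsq(A,fl[:,2]+18,rcond=None)[0].round(3))
    for x in range(-80,75,10):
        k=fl[(fl[:,0]>=x)&(fl[:,0]<x+10)];b=wl[(wl[:,0]>=x)&(wl[:,0]<x+10)]
        print(x,len(k),np.percentile(k[:,1],[1,99]).round(1) if len(k)>15 else "","wall",len(b),np.percentile(b[:,1],[1,99]).round(1) if len(b)>15 else "")
    print("floor x",np.percentile(fl[:,0],[.5,1,2]).round(1),"wall x",np.percentile(wl[:,0],[1,50,99]).round(1),"wall z",np.median(wl[:,2]).round(1))
    P=np.c_[ux,uy,n]; hm=T[:3,3]+T[:3,:3]@[0,.0027,-.002]
    print("head_mid in pocket (mm)",((hm-H)@P*1000).round(1),"rot err",R.from_matrix(P.T@np.c_[-T[:3,2],T[:3,0],-T[:3,1]]).as_rotvec().round(3))
E
python3 st2.py
```

```text
floor 5566 -17.83 [0.002 0.    0.28 ]
-80 1153 [-38.8  42.6] wall 0 
-70 1753 [-36.8  41.2] wall 373 [-27.   31.3]
-60 310 [-37.3  41.6] wall 888 [-27.6  31.6]
-50 283 [-37.2  41.9] wall 301 [-27.8 -16.7]
-40 264 [-37.4  41.8] wall 291 [-27.7 -16.7]
-30 351 [-37.3  41.5] wall 41 [-27.8 -16.8]
-20 653 [-36.8  41.8] wall 0 
-10 508 [-36.7  41.4] wall 0 
0 254 [-37.1  41.6] wall 0 
10 21 [-37.7 -30.3] wall 0 
20 0  wall 0 
30 0  wall 0 
40 0  wall 0 
50 0  wall 0 
60 9  wall 0 
70 6  wall 0 
floor x [-75.6 -75.5 -75.2] wall x [-61.6 -56.5 -29.3] wall z 0.1
head_mid in pocket (mm) [-12.5   7.8  52.8] rot err [-0.012 -0.026 -0.009]
```

```bash
cat > go.py <<'E'
from h import *
import sys
x,y,z,n=float(sys.argv[1]),float(sys.argv[2]),float(sys.argv[3]),int(sys.argv[4])
g=np.load("home.npz"); P=np.c_[g["ux"],g["uy"],g["n"]]
T,s=cur(); hm=T[:3,3]+T[:3,:3]@[0,.0027,-.002]
print("head in pocket",((hm-g["H"])@P*1000).round(1),"F pocket",(P.T@s["wrist_force"]).round(1),"rot",R.from_matrix(P.T@np.c_[-T[:3,2],T[:3,0],-T[:3,1]]).as_rotvec().round(3),"w",round(s["width"],3))
D=tool(pos=g["H"],xh=g["ux"],zh=g["n"]); D[:3,3]=g["H"]+P@np.array([x,y,z])/1000-D[:3,:3]@[0,.0027,-.002]
plan(D,n,.2)
E
python3 go.py 0 .3 40 2
```

```text
head in pocket [-10.5   8.3  54.6] F pocket [-4.  -0.3 -5.3] rot [-0.011 -0.024 -0.01 ] w 0.411
turn 0.014 step 0.0098
[-0.0039, 0.0074, -0.0051, 0.012, -0.005, -0.006, 0.2],
[-0.0039, 0.0074, -0.0052, 0.012, -0.005, -0.006, 0.2],
```

Call:
jog_arm:
  increments:
    - [-0.004,0.0075,-0.005,0.012,-0.005,-0.006,0.2]
    - [-0.004,0.0075,-0.005,0.012,-0.005,-0.006,0.2]
    - [0,0,0,0,0,0,0.2]

```text
time: 7.68
tool_pos: [0.64, -0.1335, 0.1269]
tcp_rot: [-1.848, 1.408, -0.697]
wrist_force: [1.1, -0.5, -6.0]
width: 0.412
```

```bash
python3 go.py 0 .3 26 2
```

```text
head in pocket [ 1.9  2.3 41.3] F pocket [-4.4  0.8 -4.2] rot [ 0.     0.008 -0.004] w 0.412
turn 0.005 step 0.0078
[-0.001, 0.0077, 0.0009, -0.004, -0.002, 0.0, 0.2],
[-0.001, 0.0077, 0.0009, -0.004, -0.002, 0.0, 0.2],
```

Call:
jog_arm:
  increments:
    - [-0.001,0.0075,0.001,-0.004,-0.002,0,0.2]
    - [-0.001,0.0075,0.001,-0.004,-0.002,0,0.2]
    - [0,0,0,0,0,0,0.2]

```text
time: 8.05
tool_pos: [0.6325, -0.1348, 0.1155]
tcp_rot: [-1.851, 1.409, -0.694]
wrist_force: [-0.7, -0.2, -7.1]
width: 0.408
```

```bash
python3 go.py 0 .3 21 1; sed 's/^T,s=cur/T,s=cur/' jig.py >/dev/null; python3 - <<'E'
from h import *
T,s=cur(); p=read_camera("wrist"); np.savez("ws2.npz",w=cloud(p),img=p["img"],T=T)
E
python3 st2.py ws2.npz
```

```text
head in pocket [ 0.9  1.6 27.7] F pocket [-3.8 -0.  -6. ] rot [ 0.001  0.005 -0.003] w 0.408
turn 0.006 step 0.0069
[-0.0013, 0.0067, 0.0009, -0.005, -0.003, 0.001, 0.2],
floor 8674 -17.81 [0.002 0.001 0.26 ]
-80 1456 [-49.  42.] wall 0 
-70 2274 [-36.9  41.2] wall 443 [-27.   31.2]
-60 586 [-37.6  41.8] wall 1783 [-27.4  31.6]
-50 932 [-37.2  41.5] wall 761 [-27.7  32. ]
-40 348 [-37.4  41.7] wall 627 [-27.7  31.9]
-30 555 [-37.3  41.7] wall 99 [-27.6  31.8]
-20 929 [-37.1  41.5] wall 0 
-10 900 [-36.7  41.4] wall 0 
0 528 [-36.9  41.8] wall 0 
10 47 [-37.6  41.7] wall 0 
20 0  wall 0 
30 0  wall 0 
40 0  wall 0 
50 1  wall 0 
60 87 [-30.4  36.2] wall 0 
70 26 [-29.7  35.5] wall 0 
floor x [-75.2 -75.1 -75. ] wall x [-61.5 -53.5 -29.2] wall z 0.1
head_mid in pocket (mm) [ 0.9  1.6 27.7] rot err [ 0.001  0.005 -0.003]
```

Call:
jog_arm:
  increments:
    - [-0.0015,0.003,0.001,-0.004,-0.003,0.001,0.2]
    - [0,0.003,0,0,0,0,0.2]
    - [0,0,0,0,0,0,0.2]

```text
time: 8.48
tool_pos: [0.6299, -0.134, 0.1099]
tcp_rot: [-1.854, 1.409, -0.688]
wrist_force: [-0.6, 0.3, -7.2]
width: 0.408
```

```bash
python3 go.py 0 .4 14 2
```

```text
head in pocket [-0.7  0.1 21.9] F pocket [-4.1 -0.5 -5.9] rot [0.    0.002 0.001] w 0.408
turn 0.001 step 0.004
[0.0001, 0.0039, -0.0004, -0.001, 0.0, 0.0, 0.2],
[0.0001, 0.0039, -0.0004, -0.001, 0.0, 0.0, 0.2],
```

Aligned; going down into the pocket.

Call:
jog_arm:
  increments:
    - [0,0.003,-0.0005,0,0,0,0.2]
    - [0,0.003,0,0,0,0,0.2]
    - [0,0.003,0,0,0,0,0.2]
    - [0,0,0,0,0,0,0.2]

```text
time: 8.98
tool_pos: [0.6238, -0.1357, 0.1026]
tcp_rot: [-1.854, 1.409, -0.688]
wrist_force: [-0.8, -0.8, -6.9]
width: 0.41
```

```bash
python3 go.py 0 .4 5 3
```

```text
head in pocket [-0.2  0.1 12.2] F pocket [-3.5  0.6 -6.1] rot [0.    0.001 0.001] w 0.41
turn 0.001 step 0.0024
[0.0001, 0.0024, -0.0001, -0.0, 0.0, 0.0, 0.2],
[0.0001, 0.0024, -0.0001, -0.0, 0.0, 0.0, 0.2],
[0.0001, 0.0024, -0.0001, -0.0, 0.0, 0.0, 0.2],
```

No contact, and already 6 mm inside the walls.

Call:
jog_arm:
  increments:
    - [0,0.0025,0,0,0,0,0.2]
    - [0,0.0025,0,0,0,0,0.2]
    - [0,0.0025,0,0,0,0,0.2]
    - [0,0,0,0,0,0,0.2]

```text
time: 9.48
tool_pos: [0.6192, -0.1371, 0.0964]
tcp_rot: [-1.853, 1.409, -0.688]
wrist_force: [0.8, 0.1, -7.0]
width: 0.409
```

```bash
python3 go.py 0 .4 0 3
```

```text
head in pocket [-0.2  0.2  4.3] F pocket [-4.9  0.2 -5. ] rot [0.    0.002 0.   ] w 0.409
turn 0.001 step 0.0015
[0.0001, 0.0014, -0.0001, -0.001, 0.0, 0.0, 0.2],
[0.0001, 0.0014, -0.0001, -0.001, 0.0, 0.0, 0.2],
[0.0001, 0.0014, -0.0001, -0.001, 0.0, 0.0, 0.2],
```

Call:
jog_arm:
  increments:
    - [0,0.0012,0,0,0,0,0.2]
    - [0,0.0012,0,0,0,0,0.2]
    - [0,0,0,0,0,0,0.2]

```text
time: 9.85
tool_pos: [0.6178, -0.1375, 0.0945]
tcp_rot: [-1.853, 1.409, -0.688]
wrist_force: [0.3, 0.9, -7.0]
width: 0.412
```

```bash
python3 go.py 0 .4 0 2
```

```text
head in pocket [-0.3  0.2  1.9] F pocket [-4.7 -0.8 -5.2] rot [0.    0.002 0.   ] w 0.412
turn 0.001 step 0.001
[0.0001, 0.001, -0.0001, -0.001, 0.0, 0.0, 0.2],
[0.0001, 0.001, -0.0001, -0.001, 0.0, 0.0, 0.2],
```

Call:
jog_arm:
  increments:
    - [0,0.001,0,0,0,0,0.2]
    - [0,0.0008,0,0,0,0,0.2]
    - [0,0,0,0,0,0,0.2]

```text
time: 10.22
tool_pos: [0.6172, -0.1377, 0.0937]
tcp_rot: [-1.853, 1.408, -0.69]
wrist_force: [-0.1, 0.1, -6.4]
width: 0.412
```

```bash
python3 go.py 0 .4 0 2
```

```text
head in pocket [-0.3  0.3  1. ] F pocket [-3.9 -0.1 -5.1] rot [0.001 0.003 0.   ] w 0.412
turn 0.002 step 0.0005
[0.0001, 0.0005, -0.0002, -0.002, 0.0, 0.0, 0.2],
[0.0001, 0.0005, -0.0002, -0.002, 0.0, 0.0, 0.2],
```

Call:
jog_arm:
  increments:
    - [0,0.001,0,-0.001,0,0,0.2]
    - [0,0.001,0,-0.001,0,0,0.2]

```text
time: 10.48
tool_pos: [0.6172, -0.1377, 0.0936]
tcp_rot: [-1.853, 1.407, -0.69]
wrist_force: [2.2, 2.5, -0.5]
width: 0.409
```

```bash
python3 go.py 0 .4 0 2
```

```text
head in pocket [-0.4  0.2  0.9] F pocket [-2.4 -1.9  1.3] rot [ 0.001  0.004 -0.   ] w 0.409
turn 0.002 step 0.0005
[0.0001, 0.0004, -0.0002, -0.002, -0.0, 0.001, 0.2],
[0.0001, 0.0004, -0.0002, -0.002, -0.0, 0.001, 0.2],
```

Call:
jog_arm:
  increments:
    - [0,0.0008,0,0,0,0,0.2]
    - [0,0,0,0,0,0,0.44]
    - [0,0,0,0,0,0,0.5]
    - [0,0,0,0,0,0,0.6]
    - [0,0,0,0,0,0,0.6]

```text
time: 11.1
tool_pos: [0.6162, -0.1389, 0.0955]
tcp_rot: [-1.856, 1.409, -0.691]
wrist_force: [-0.0, -0.5, -0.0]
width: 0.601
```

```bash
cat > seat.py <<'E'
from h import *
import sys
T,s=cur(); p=read_camera("wrist"); w=cloud(p); g=np.load("home.npz"); P=np.c_[g["ux"],g["uy"],g["n"]]
# remove the camera's +1.7 mm offset along tool x
w=w-.0017*T[:3,0]; L=((w-g["H"])@P*1000).reshape(-1,3); L=L[~np.isnan(L[:,0])]
print("F",(P.T@s["wrist_force"]).round(1),"w",round(s["width"],2))
ch=L[(abs(L[:,0])<15)&(abs(L[:,1])<14)&(L[:,2]>12)&(L[:,2]<26)]
print("cheek top z med",np.median(ch[:,2]).round(2),len(ch)); A=np.c_[ch[:,:2],np.ones(len(ch))]; print("slopes",np.linalg.lstsq(A,ch[:,2],rcond=None)[0].round(3))
k=L[(abs(L[:,1])<15)&(L[:,2]>6)&(L[:,2]<20)]; print("face end x",np.percentile(k[:,0],[.5,1,2]).round(1),"peen end",np.percentile(k[:,0],[98,99,99.5]).round(1))
f=L[(L[:,0]>-48)&(L[:,0]<-32)&(abs(L[:,1])<19)&(L[:,2]>4)]; print("face y",np.percentile(f[:,1],[1,99]).round(1),"top z",np.percentile(f[:,2],98).round(1))
pe=L[(L[:,0]>40)&(L[:,0]<52)&(abs(L[:,1])<12)&(L[:,2]>5)]; print("peen y",len(pe),np.percentile(pe[:,1],[1,99]).round(1) if len(pe) else "", np.percentile(pe[:,2],[50]).round(1) if len(pe) else "")
fl=L[(abs(L[:,0])<25)&(abs(L[:,1])>26)&(abs(L[:,1])<36)&(abs(L[:,2]+18)<6)]; print("floor z",len(fl),np.median(fl[:,2]).round(2) if len(fl) else "")
cv2.imwrite("pics/%s.png"%sys.argv[1],cv2.resize(p["img"],(640,480)))
E
python3 seat.py seat1
```

```text
F [ 0.1  0.5 -0.1] w 0.6
cheek top z med 18.86 4123
slopes [1.1000e-02 0.0000e+00 1.8875e+01]
face end x [-53.4 -53.2 -52.6] peen end [27.5 29.4 30.4]
face y [-15.4  16.1] top z 17.0
peen y 0  
floor z 1648 -17.79
```

Call:
jog_arm:
  increments:
    - [0,-0.01,0,0,0,0,0.6]
    - [0,-0.02,0,0,0,0,0.6]
    - [0,-0.03,0,0,0,0,0.6]
    - [0,-0.04,0,0,0,0,0.8]
    - [0,-0.03,0,0,0,0,1]
    - [0,0,0,0,0,0,1]

```text
time: 11.9
tool_pos: [0.6962, -0.1162, 0.2029]
tcp_rot: [-1.855, 1.409, -0.691]
wrist_force: [-0.7, -0.9, 0.2]
width: 0.999
```

```bash
python3 seat.py seat2; python3 -c "
from h import *
print(cur()[0].round(3),cur()[1]['q'])"
```

```text
F [ 0.8  0.7 -0.4] w 1.0
cheek top z med 18.9 1106
slopes [1.0000e-02 4.0000e-03 1.8891e+01]
face end x [-53.1 -52.7 -51.9] peen end [44.8 46.9 48. ]
face y [-16.1  15.9] top z 17.1
peen y 149 [-7.2  6.5] [15.8]
floor z 1016 -17.76
[[ 0.267 -0.594  0.759  0.695]
 [-0.964 -0.166  0.209 -0.116]
 [ 0.002 -0.787 -0.617  0.202]
 [ 0.     0.     0.     1.   ]] [-0.09576506  0.75756541  1.09648785 -0.23812507  1.90959075  1.19842785]
```

View pics/seat2.png

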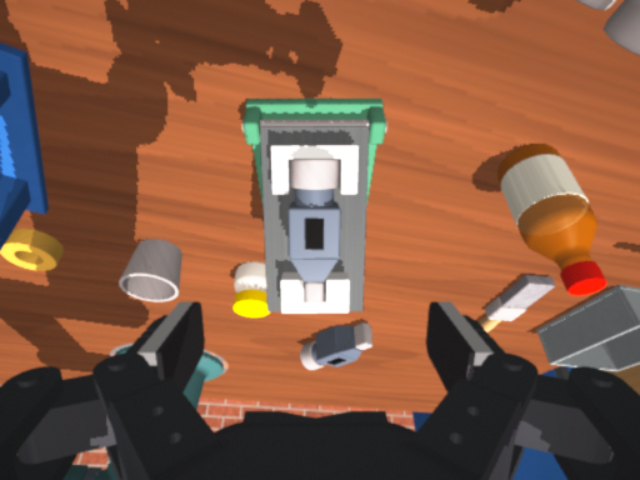

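Seated: the peen is in the slot at (315,292) and the face in the lower pocket at (313,165), with the eye outwards. Cheek top is 36.6 mm above the floor and level. On to the chute.

```bash
python3 - <<'E'
from h import *
D=tool(pos=[.52,.13,.28],xh=az(162),zh=np.array([0,0,1.]))
plan(D,9,1.0)
E
```

```text
turn 0.097 step 0.0347
[-0.0316, 0.0001, -0.0144, 0.072, 0.062, 0.022, 1.0],
[-0.0306, -0.0003, -0.0164, 0.072, 0.062, 0.022, 1.0],
[-0.0295, -0.0009, -0.0182, 0.072, 0.062, 0.022, 1.0],
[-0.0284, -0.0016, -0.0199, 0.072, 0.062, 0.022, 1.0],
[-0.0271, -0.0025, -0.0215, 0.072, 0.062, 0.022, 1.0],
[-0.0258, -0.0035, -0.0229, 0.072, 0.062, 0.022, 1.0],
[-0.0244, -0.0046, -0.0242, 0.072, 0.062, 0.022, 1.0],
[-0.023, -0.0059, -0.0253, 0.072, 0.062, 0.022, 1.0],
[-0.0215, -0.0073, -0.0262, 0.072, 0.062, 0.022, 1.0],
```

Call:
jog_arm:
  increments:
    - [-0.0315,-0.003,-0.0145,0.072,0.062,0.022,1]
    - [-0.0305,-0.003,-0.0165,0.072,0.062,0.022,1]
    - [-0.0295,-0.004,-0.018,0.072,0.062,0.022,1]
    - [-0.0285,-0.004,-0.02,0.072,0.062,0.022,1]
    - [-0.027,-0.004,-0.0215,0.072,0.062,0.022,1]
    - [-0.026,-0.0035,-0.023,0.072,0.062,0.022,1]
    - [-0.0245,-0.0045,-0.024,0.072,0.062,0.022,1]
    - [-0.023,-0.006,-0.0255,0.072,0.062,0.022,1]
    - [-0.0215,-0.0075,-0.026,0.072,0.062,0.022,1]
    - [0,0,0,0,0,0,1]

```text
time: 13.2
tool_pos: [0.509, 0.136, 0.2735]
tcp_rot: [-1.035, 1.461, -1.448]
wrist_force: [-1.0, -0.1, 0.4]
width: 0.999
```

```bash
python3 - <<'E'
from h import *
T,s=cur(); p=read_camera("wrist"); w=cloud(p); print(T.round(3))
np.savez("wc.npz",w=w,img=p["img"],T=T)
cv2.imwrite("pics/wc.png",cv2.resize(p["img"],(640,480)))
for t in ["chute_home","chute_load","chute","wedge_mid"]:
    for d in spotter.spot_point(p,t)[:2]:
        u,v=d["location"]; print(t,round(d["p"],2),u,v,w[int(np.clip(v,0,383)),int(np.clip(u,0,511))].round(4))
E
```

```text
[[-0.331 -0.008  0.944  0.509]
 [-0.944  0.003 -0.331  0.136]
 [-0.001 -1.    -0.008  0.273]
 [ 0.     0.     0.     1.   ]]
chute_home 0.74 232.2 56.7 [0.632  0.114  0.0426]
chute_home 0.38 456.7 24.3 [ 0.5832 -0.1442  0.0097]
chute_load 0.83 251.7 166.3 [0.522  0.1303 0.1119]
chute 0.95 246.9 120.1 [0.564  0.121  0.0867]
chute 0.3 69.2 112.5 [0.645  0.3322 0.0067]
wedge_mid 0.88 138.0 307.0 [0.5353 0.1569 0.3327]
wedge_mid 0.81 183.5 251.7 [0.4236 0.2658 0.0209]
```

View pics/wc.png

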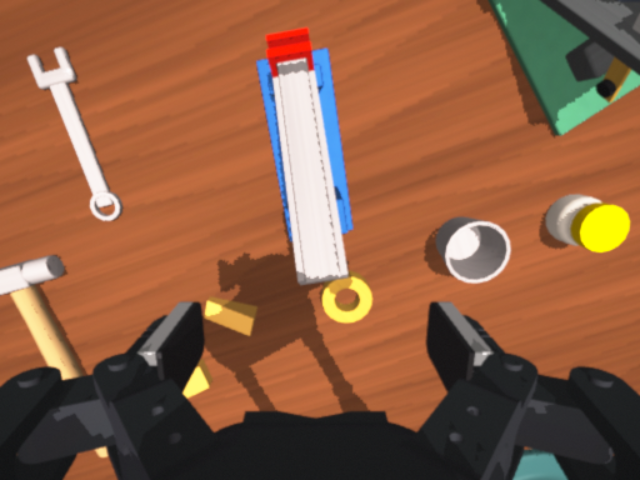

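View: the chute runs from the red gate/stop (290,45) to its upper end (322,280). The small wedge is at (230,317), partly beside the left finger.

```bash
cat > chute.py <<'E'
from h import *
d=np.load("wc.npz"); w=d["w"]; img=d["img"].astype(int); T=d["T"]
q=w.reshape(-1,3); col=img.reshape(-1,3); mx=col.max(1); sat=mx-col.min(1)
k=~np.isnan(q[:,0])&(q[:,2]>.03)&(np.hypot(q[:,0]-.57,q[:,1]-.125)<.14)&(q[:,2]<.19)&(sat<40)&(mx>100)
P=q[k]; rng=np.random.default_rng(0); best=0
for _ in range(1500):
    a,b,c=P[rng.choice(len(P),3,False)]; n=np.cross(b-a,c-a); L=np.linalg.norm(n)
    if L<1e-5: continue
    n/=L; n*=np.sign(n[2])
    if abs(np.degrees(np.arccos(n[2]))-33)>6: continue
    kk=(abs((P-a)@n)<.0015).sum()
    if kk>best: best=kk;B=(n,a)
I=P[abs((P-B[1])@B[0])<.0022]; c=I.mean(0); n=np.linalg.svd(I-c)[2][2]; n*=np.sign(n[2])
ux=-np.array([n[0],n[1],0]);ux-=n*(ux@n);ux/=np.linalg.norm(ux)
print("tilt",np.degrees(np.arccos(n[2])).round(2),"az n",np.degrees(np.arctan2(n[1],n[0])).round(2),len(I),len(P))
uy=np.cross(n,ux); f=np.c_[ux,uy,n]; h=(P-c)@f*1000
print("h hist",np.histogram(h[:,2],bins=np.arange(-6,16,2)))
fl=h[abs(h[:,2])<2]; wl=h[(h[:,2]>5)&(h[:,2]<11)]
# channel axis direction from floor edges
xs=[];mid=[]
for x in range(-120,120,15):
    kf=fl[(fl[:,0]>=x)&(fl[:,0]<x+15)]; kw=wl[(wl[:,0]>=x)&(wl[:,0]<x+15)]
    if len(kf)>20:
        e=np.percentile(kf[:,1],[1,99]); ew=np.percentile(kw[:,1],[1,99]) if len(kw)>15 else [np.nan]*2
        print(x,e.round(1),np.round(ew,1)); xs.append(x+7.5); mid.append(np.nanmean([e.mean()]))
print("axis y=",np.polyfit(xs,mid,1).round(4)); print("x range",np.percentile(fl[:,0],[0,1,99,100]).round(1),np.percentile(wl[:,0],[0,1,99,100]).round(1))
red=(col[:,2]>130)&(col[:,1]<60)&~np.isnan(q[:,0])&(np.hypot(q[:,0]-.63,q[:,1]-.11)<.08)
r=(q[red]-c)@f*1000; g=r[r[:,2]>24]; print("gate top x",np.percentile(g[:,0],[1,99]).round(1),"z",np.percentile(g[:,2],[50,99]).round(1),"y",np.percentile(g[:,1],[1,99]).round(1),len(g))
print(c.round(4).tolist(),n.round(4).tolist()); np.savez("ch.npz",c=c,n=n,ux=ux,uy=uy)
E
python3 chute.py
```

```text
tilt 33.05 az n -9.94 4609 6431
h hist (array([   6,   21, 2333, 2263,   44,   39,  869,  831,    3,    0]), array([-6, -4, -2,  0,  2,  4,  6,  8, 10, 12, 14]))
-120 [-12.5  12.5] [nan nan]
-105 [-12.7  12.8] [nan nan]
-90 [-12.5  12.9] [-17.6  18.1]
-75 [-12.8  12.9] [-17.6  18.1]
-60 [-12.6  12.8] [-17.6  18.1]
-45 [-12.9  12.9] [-17.6  18. ]
-30 [-12.8  12.8] [-17.6  18. ]
-15 [-12.9  12.8] [-17.5  17.9]
0 [-12.9  12.7] [-17.6  18. ]
15 [-12.8  12.7] [-17.8  17.9]
30 [-12.9  12.8] [-17.6  18. ]
45 [-12.9  12.7] [-17.7  17.9]
60 [-12.8  12.7] [-17.6  17.8]
75 [-13.2  12.8] [-17.8  17.9]
axis y= [-0.0013 -0.0259]
x range [-110.9 -107.2   88.5   89.6] [-88.4 -85.9  88.7  89.7]
gate top x [-96.7 -87.3] z [30.5 32.4] y [-16.5  17.5] 393
[0.549, 0.1267, 0.0965] [0.5372, -0.0941, 0.8382]
```

```bash
cat > wedge.py <<'E'
from h import *
import sys
def wm(w,T,img):
    q=w.reshape(-1,3); c=img.reshape(-1,3).astype(int)
    k=~np.isnan(q[:,0])&(np.hypot(q[:,0]-.424,q[:,1]-.266)<.045)&(q[:,2]>.004)&(q[:,2]<.045)&(c[:,2]-c[:,0]>40)
    q=q[k]; top=q[q[:,2]>.009]
    (cx,cy),sz,a=cv2.minAreaRect((q[:,:2]*1000).astype(np.float32)); print("rect",len(q),cx,cy,sz,a)
    L=a if sz[0]>sz[1] else a+90
    u=az(L)[:2]; s=(q[:,:2]*1000-[cx,cy])@u; t=(q[:,:2]*1000-[cx,cy])@az(L+90)[:2]
    print("long az",L)
    for x in range(-32,32,8):
        k=(s>=x)&(s<x+8)
        if k.sum()>5: print(x+4,k.sum(),"z",np.percentile(q[k,2],[50,95]).round(4),"t",np.percentile(t[k],[2,98]).round(1))
T,s=cur(); p=read_camera("wrist"); print("tcp",T[:3,3].round(4)); wm(cloud(p),T,p["img"])
for x in spotter.spot_point(p,"wedge_mid")[:2]:
    u,v=x["location"]; M=np.array(p["world_from_camera"]); r=M[:3,:3]@[(u-p["cx"])/p["fx"],(v-p["cy"])/p["fy"],1]
    print("spot",x["p"],u,v,(M[:3,3]+r*(.0105-M[2,3])/r[2]).round(4))
print("tool x",T[:3,0].round(3))
E
python3 wedge.py
```

```text
tcp [0.5123 0.1342 0.2729]
rect 793 419.4786071777344 269.1025085449219 (56.37016296386719, 23.46637535095215) 57.49840545654297
long az 57.49840545654297
-28 82 z [0.0287 0.0303] t [-11.3  10.3]
-20 130 z [0.0268 0.0292] t [-11.4  10.7]
-12 121 z [0.0243 0.0266] t [-11.4  10.6]
-4 115 z [0.0219 0.0236] t [-11.3  10.2]
4 106 z [0.0198 0.0215] t [-11.5  10.6]
12 100 z [0.0173 0.0189] t [-11.6  10.5]
20 94 z [0.0144 0.0166] t [-11.2  10.2]
28 45 z [0.0128 0.0141] t [-11.2  10.5]
spot 0.92 141.5 310.7 [0.3517 0.3671 0.0105]
spot 0.64 186.1 252.2 [0.4198 0.2645 0.0105]
tool x [-0.334 -0.943  0.001]
```

```bash
python3 - <<'E'
from h import *
print(bot.finger_overhang)
D=tool(pos=[.415,.267,.17],xh=az(237.5),zh=np.array([0,0,1.]))
plan(D,9,1.0)
E
```

```text
0.014
turn 0.149 step 0.0216
[-0.0103, 0.0116, -0.015, 0.001, -0.149, -0.001, 1.0],
[-0.0124, 0.0116, -0.0134, 0.001, -0.149, -0.001, 1.0],
[-0.0143, 0.0116, -0.0114, 0.001, -0.149, -0.001, 1.0],
[-0.0158, 0.0115, -0.0091, 0.001, -0.149, -0.001, 1.0],
[-0.017, 0.0115, -0.0067, 0.001, -0.149, -0.001, 1.0],
[-0.0178, 0.0115, -0.0041, 0.001, -0.149, -0.001, 1.0],
[-0.0182, 0.0115, -0.0014, 0.001, -0.149, -0.001, 1.0],
[-0.0183, 0.0115, 0.0013, 0.001, -0.149, -0.001, 1.0],
[-0.0179, 0.0115, 0.004, 0.001, -0.149, -0.001, 1.0],
```

Call:
jog_arm:
  increments:
    - [-0.0105,0.0115,-0.015,0.001,-0.149,-0.001,1]
    - [-0.0125,0.0115,-0.0135,0.001,-0.149,-0.001,1]
    - [-0.0145,0.0115,-0.0115,0.001,-0.149,-0.001,1]
    - [-0.016,0.0115,-0.009,0.001,-0.149,-0.001,1]
    - [-0.017,0.0115,-0.0065,0.001,-0.149,-0.001,1]
    - [-0.018,0.0115,-0.004,0.001,-0.149,-0.001,1]
    - [-0.018,0.0115,-0.0015,0.001,-0.149,-0.001,1]
    - [-0.0185,0.0115,0.0015,0.001,-0.149,-0.001,1]
    - [-0.018,0.0115,0.004,0.001,-0.149,-0.001,1]
    - [0,0,0,0,0,0,1]

```text
time: 14.8
tool_pos: [0.4175, 0.2655, 0.1627]
tcp_rot: [-1.537, 0.424, -0.42]
wrist_force: [0.5, -0.6, -0.4]
width: 1.001
```

```bash
python3 wedge.py
```

```text
tcp [0.4175 0.2655 0.1627]
rect 1543 419.42828369140625 268.4542236328125 (56.22672653198242, 22.03547477722168) 57.29024124145508
long az 57.29024124145508
-28 110 z [0.0295 0.0305] t [-10.3  10.8]
-20 220 z [0.0275 0.0292] t [-10.2  10.3]
-12 219 z [0.0249 0.0264] t [-10.8  10.4]
-4 213 z [0.0223 0.0239] t [-10.5  10.7]
4 215 z [0.0199 0.0214] t [-10.2  10.9]
12 216 z [0.0172 0.0187] t [-10.8  10.3]
20 216 z [0.0148 0.0162] t [-10.7  10.6]
28 134 z [0.0123 0.014 ] t [-10.5  10.8]
spot 0.95 252.2 178.5 [0.419  0.267  0.0105]
spot 0.94 134.8 123.9 [0.3533 0.3655 0.0105]
tool x [ 0.859 -0.513 -0.001]
```

```bash
python3 - <<'E'
from h import *
D=tool(pos=[.4142,.2634,.055],xh=az(237.3),zh=np.array([0,0,1.]))
plan(D,5,.75)
E
```

```text
turn 0.006 step 0.0218
[-0.0006, 0.0218, -0.0007, 0.001, 0.006, 0.0, 0.75],
[-0.0006, 0.0218, -0.0007, 0.001, 0.006, 0.0, 0.75],
[-0.0006, 0.0218, -0.0007, 0.001, 0.006, 0.0, 0.75],
[-0.0006, 0.0218, -0.0008, 0.001, 0.006, 0.0, 0.75],
[-0.0006, 0.0218, -0.0008, 0.001, 0.006, 0.0, 0.75],
```

Call:
jog_arm:
  increments:
    - [-0.0005,0.022,-0.0005,0.001,0.006,0,0.8]
    - [-0.0005,0.022,-0.001,0.001,0.006,0,0.75]
    - [-0.0005,0.022,-0.0005,0.001,0.006,0,0.75]
    - [-0.0005,0.022,-0.001,0.001,0.006,0,0.75]
    - [-0.0005,0.021,-0.0005,0.001,0.006,0,0.75]
    - [0,0,0,0,0,0,0.75]

```text
time: 15.65
tool_pos: [0.4248, 0.2616, 0.0579]
tcp_rot: [-1.515, 0.454, -0.47]
wrist_force: [-0.1, -1.1, -0.2]
width: 0.748
```

```bash
python3 - <<'E'
from h import *
print(cur()[0][:3,3].round(4))
D=tool(pos=[.4142,.2634,.025],xh=az(237.3),zh=np.array([0,0,1.]))
plan(D,2,.75)
E
```

```text
[0.4248 0.2616 0.0579]
turn 0.012 step 0.0173
[-0.005, 0.0164, -0.0023, -0.004, -0.01, 0.004, 0.75],
[-0.005, 0.0164, -0.0022, -0.004, -0.01, 0.004, 0.75],
```

Call:
jog_arm:
  increments:
    - [-0.005,0.01,-0.0025,-0.004,-0.01,0.004,0.75]
    - [-0.005,0.01,-0.002,-0.004,-0.01,0.004,0.75]
    - [0,0,0,0,0,0,0.75]

```text
time: 16.02
tool_pos: [0.4161, 0.264, 0.0392]
tcp_rot: [-1.521, 0.446, -0.45]
wrist_force: [-0.7, -0.1, 0.1]
width: 0.748
```

```bash
python3 - <<'E'
from h import *
print(cur()[0][:3,3].round(4))
D=tool(pos=[.4142,.2634,.025],xh=az(237.3),zh=np.array([0,0,1.]))
plan(D,1,.75)
E
```

```text
[0.4161 0.264  0.0392]
turn 0.004 step 0.0143
[-0.0013, 0.0142, -0.0016, -0.003, -0.001, 0.002, 0.75],
```

Call:
jog_arm:
  increments:
    - [-0.0015,0.014,-0.0015,-0.003,-0.001,0.002,0.75]
    - [0,0,0,0,0,0,0.6]
    - [0,0,0,0,0,0,0.45]
    - [0,0,0,0,0,0,0.35]
    - [0,0,0,0,0,0,0.25]
    - [0,0,0,0,0,0,0.1]
    - [0,0,0,0,0,0,0.1]
    - [0,0,0,0,0,0,0.1]
  force: 30

```text
time: 17.02
tool_pos: [0.4148, 0.2643, 0.0253]
tcp_rot: [-1.522, 0.446, -0.448]
wrist_force: [-1.3, 0.3, -0.6]
width: 0.249
```

```bash
python3 - <<'E'
from h import *
T,s=cur(); print(T.round(3),s["width"],s["width"]*85)
U=T.copy(); U[2,3]+=.08
g=np.load("ch.npz"); Tv=np.load("wc.npz")["T"]
Hm=g["c"]-.0863*g["ux"]+.0001*g["uy"]+.0105*g["n"]-.0017*Tv[:3,0]
Ld=Hm+.124*g["ux"]; print("home",Hm.round(4),"load",Ld.round(4))
np.savez("load.npz",L=Ld,H=Hm,n=g["n"],ux=g["ux"],uy=g["uy"])
D=tool(pos=Ld,xh=g["ux"],zh=g["n"]); D[:3,3]=Ld+g["n"]*.07+D[:3,:3]@[0,-.0145,-.007]
print(D[:3,3].round(3)); plan(D,9,.1,U)
E
```

```text
[[ 0.842  0.002  0.54   0.415]
 [-0.54   0.001  0.842  0.264]
 [ 0.001 -1.     0.002  0.025]
 [ 0.     0.     0.     1.   ]] 0.24948094435851825 21.20588027047405
home [0.6264 0.1147 0.0583] load [0.5241 0.1326 0.1259]
[0.564 0.126 0.201]
turn 0.144 step 0.025
[0.0222, -0.0106, -0.004, -0.057, 0.127, 0.038, 0.1],
[0.0222, -0.0112, -0.0018, -0.057, 0.127, 0.038, 0.1],
[0.0219, -0.012, 0.0003, -0.057, 0.127, 0.038, 0.1],
[0.0212, -0.0129, 0.0024, -0.057, 0.127, 0.038, 0.1],
[0.0203, -0.0139, 0.0042, -0.057, 0.127, 0.038, 0.1],
[0.0191, -0.0149, 0.0059, -0.057, 0.127, 0.038, 0.1],
[0.0177, -0.016, 0.0074, -0.057, 0.127, 0.038, 0.1],
[0.0161, -0.0171, 0.0086, -0.057, 0.127, 0.038, 0.1],
[0.0143, -0.0181, 0.0095, -0.057, 0.127, 0.038, 0.1],
```

Call:
jog_arm:
  increments:
    - [0,-0.02,0,0,0,0,0.1]
    - [0,-0.05,0,0,0,0,0.1]
    - [0,-0.06,0,0,0,0,0.1]
    - [0,-0.06,0,0,0,0,0.1]
    - [0,-0.03,0,0,0,0,0.1]
    - [0,0,0,0,0,0,0.1]

```text
time: 17.77
tool_pos: [0.4133, 0.2634, 0.2508]
tcp_rot: [-1.525, 0.448, -0.446]
wrist_force: [0.0, -0.0, -1.1]
width: 0.246
```

```bash
cat > gow.py <<'E'
from h import *
import sys
x,y,z,n=float(sys.argv[1]),float(sys.argv[2]),float(sys.argv[3]),int(sys.argv[4]); gr=float(sys.argv[5]) if len(sys.argv)>5 else .1
off=np.array([0,.0145,.007])  # wedge_mid in tool
try: off=np.load("off.npy")
except OSError: pass
g=np.load("load.npz"); P=np.c_[g["ux"],g["uy"],g["n"]]
T,s=cur(); hm=T[:3,3]+T[:3,:3]@off
print("wedge rel load",((hm-g["L"])@P*1000).round(1),"F",(P.T@s["wrist_force"]).round(1),"rot",R.from_matrix(P.T@np.c_[-T[:3,2],T[:3,0],-T[:3,1]]).as_rotvec().round(3),"w",round(s["width"],3),"q",np.round(s["q"],2))
D=tool(pos=g["L"],xh=g["ux"],zh=g["n"]); D[:3,3]=g["L"]+P@np.array([x,y,z])/1000-D[:3,:3]@off
plan(D,n,gr)
E
python3 gow.py 0 0 80 9
```

```text
wedge rel load [ 168.3 -116.1   22.2] F [-0.6  0.  -0.9] rot [0.338 0.507 1.139] w 0.246 q [ 0.52 -0.09  1.98  0.    1.26  1.09]
turn 0.144 step 0.0236
[0.0229, 0.0046, -0.0036, -0.056, 0.127, 0.038, 0.1],
[0.0233, 0.0039, -0.0004, -0.056, 0.127, 0.038, 0.1],
[0.0233, 0.0029, 0.0027, -0.056, 0.127, 0.038, 0.1],
[0.0228, 0.0018, 0.0058, -0.056, 0.127, 0.038, 0.1],
[0.022, 0.0006, 0.0087, -0.056, 0.127, 0.038, 0.1],
[0.0207, -0.0008, 0.0114, -0.056, 0.127, 0.038, 0.1],
[0.019, -0.0022, 0.0138, -0.056, 0.127, 0.038, 0.1],
[0.017, -0.0038, 0.0159, -0.056, 0.127, 0.038, 0.1],
[0.0147, -0.0053, 0.0177, -0.056, 0.127, 0.038, 0.1],
```

Call:
jog_arm:
  increments:
    - [0.023,0.0035,-0.0035,-0.056,0.127,0.038,0.1]
    - [0.0235,0.003,-0.0005,-0.056,0.127,0.038,0.1]
    - [0.0235,0.002,0.0025,-0.056,0.127,0.038,0.1]
    - [0.023,0.001,0.006,-0.056,0.127,0.038,0.1]
    - [0.022,0,0.0085,-0.056,0.127,0.038,0.1]
    - [0.0205,-0.001,0.0115,-0.056,0.127,0.038,0.1]
    - [0.019,-0.002,0.014,-0.056,0.127,0.038,0.1]
    - [0.017,-0.004,0.016,-0.056,0.127,0.038,0.1]
    - [0.0145,-0.005,0.0175,-0.056,0.127,0.038,0.1]
    - [0,0,0,0,0,0,0.1]

```text
time: 19.02
tool_pos: [0.562, 0.1164, 0.1887]
tcp_rot: [-1.503, 1.846, -0.97]
wrist_force: [0.7, 0.2, -1.4]
width: 0.249
```

```bash
python3 gow.py 0 0 40 3; cat > wv.py <<'E'
from h import *
import sys
T,s=cur(); p=read_camera("wrist"); w=cloud(p); c=p["img"].astype(int)
t=(w-T[:3,3])@T[:3,:3]*1000
yel=(c[...,2]-c[...,0]>40)&(abs(t[...,0])<25)&(t[...,1]>-25)&(t[...,1]<40)&(abs(t[...,2])<60)
k=t[yel]; print("wedge pts",len(k),"z ext",np.percentile(k[:,2],[1,99]).round(1),"x ext",np.percentile(k[:,0],[1,99]).round(1))
for z in range(-30,50,8):
    q=k[(k[:,2]>=z)&(k[:,2]<z+8)]
    if len(q)>10: print(z+4,len(q),"y",np.percentile(q[:,1],[5,50]).round(1),"x",np.percentile(q[:,0],[2,98]).round(1))
g=np.load("load.npz");P=np.c_[g["ux"],g["uy"],g["n"]]; L=((w-g["L"])@P*1000); sat=c.max(2)-c.min(2)
fl=L[(abs(L[...,2]+10.5)<3)&(abs(L[...,1])<25)&(sat<50)&(abs(L[...,0])<130)]; wl=L[(abs(L[...,2]+2.5)<2.5)&(abs(L[...,1])<28)&(sat<50)&(abs(L[...,0])<130)]
for x in range(-110,60,20):
    a=fl[(fl[:,0]>=x)&(fl[:,0]<x+20)];b=wl[(wl[:,0]>=x)&(wl[:,0]<x+20)]
    if len(a)>20 and len(b)>20: print("chute",x,"floor y",np.percentile(a[:,1],[1,99]).round(1),"z",np.median(a[:,2]).round(1),"wall y",np.percentile(b[:,1],[1,99]).round(1))
cv2.imwrite("pics/%s.png"%sys.argv[1],cv2.resize(p["img"],(640,480)))
E
python3 wv.py wv1
```

```text
wedge rel load [-5.8  9.7 59.8] F [-1.3 -0.4 -0.8] rot [-0.007 -0.042 -0.044] w 0.249 q [0.07 0.5  1.51 0.15 1.73 1.84]
turn 0.02 step 0.0077
[-0.003, 0.0068, -0.002, 0.014, -0.015, -0.002, 0.1],
[-0.0031, 0.0068, -0.002, 0.014, -0.015, -0.002, 0.1],
[-0.0031, 0.0067, -0.0021, 0.014, -0.015, -0.002, 0.1],
wedge pts 5979 z ext [-19.5  36.1] x ext [-9.  12.7]
-18 625 y [-5.2 -3.9] x [-8.5 12.4]
-10 842 y [-4.7 -1.7] x [-8.7 12.5]
-2 827 y [-1.2  0.9] x [-8.6 12.5]
6 835 y [1.  3.4] x [-21.8  12.4]
14 825 y [4.4 6.2] x [-8.9 12.6]
22 801 y [7.1 8.7] x [-8.8 12.7]
30 796 y [ 9.8 11.4] x [-8.9 12.7]
38 428 y [12.1 14.1] x [-8.6 12.4]
chute -110 floor y [-10.9  14.7] z -10.4 wall y [-15.8  19.8]
chute -90 floor y [-11.   14.8] z -10.4 wall y [-15.8  19.9]
chute -70 floor y [-11.   14.7] z -10.3 wall y [-15.9  19.9]
chute -50 floor y [-11.1  14.6] z -10.4 wall y [-16.   19.8]
chute -30 floor y [-11.1  14.4] z -10.4 wall y [-16.   19.8]
chute -10 floor y [-11.2  -6.1] z -10.3 wall y [-16.2 -11.1]
chute 10 floor y [-11.3  -7.6] z -10.2 wall y [-16.  -11.1]
```

View pics/wv1.png

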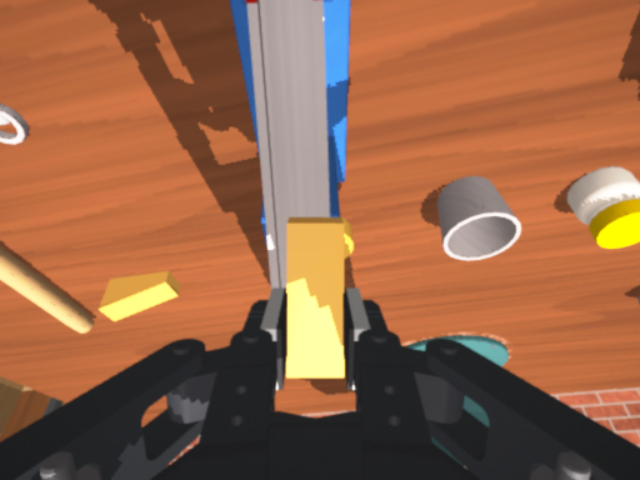

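Held wedge spans (287–345, 218–380), thin end up-image (downhill). It lies a bit to the right of the channel, so I'll correct that.

```bash
python3 -c "
import numpy as np; np.save('off.npy',[0,.0146,.0083])"; python3 gow.py 0 .1 35 3
```

```text
wedge rel load [-6.   8.8 59.7] F [-0.3  0.5 -0.7] rot [-0.007 -0.041 -0.041] w 0.248 q [0.07 0.49 1.51 0.15 1.73 1.84]
turn 0.02 step 0.0091
[-0.0027, 0.0085, -0.002, 0.014, -0.014, -0.002, 0.1],
[-0.0027, 0.0084, -0.0021, 0.014, -0.014, -0.002, 0.1],
[-0.0028, 0.0084, -0.0021, 0.014, -0.014, -0.002, 0.1],
```

Call:
jog_arm:
  increments:
    - [-0.003,0.0085,-0.002,0.014,-0.014,-0.002,0.1]
    - [-0.003,0.0085,-0.002,0.014,-0.014,-0.002,0.1]
    - [-0.003,0.0085,-0.002,0.014,-0.014,-0.002,0.1]
    - [0,0,0,0,0,0,0.1]

```text
time: 19.58
tool_pos: [0.5398, 0.1335, 0.1707]
tcp_rot: [-1.498, 1.771, -0.961]
wrist_force: [0.5, 0.2, -0.4]
width: 0.252
```

```bash
python3 gow.py 0 .1 14 3
```

```text
wedge rel load [ 3.3 -3.6 31.4] F [-0.6 -0.3 -0.1] rot [0.002 0.003 0.01 ] w 0.252 q [0.11 0.45 1.6  0.15 1.65 1.81]
turn 0.003 step 0.006
[0.0012, 0.0058, 0.0011, -0.001, 0.003, 0.001, 0.1],
[0.0012, 0.0058, 0.0011, -0.001, 0.003, 0.001, 0.1],
[0.0012, 0.0058, 0.0011, -0.001, 0.003, 0.001, 0.1],
```

Call:
jog_arm:
  increments:
    - [0.001,0.0055,0.001,-0.001,0.003,0.001,0.1]
    - [0.001,0.0055,0.001,-0.001,0.003,0.001,0.1]
    - [0.001,0.0055,0.001,-0.001,0.003,0.001,0.1]
    - [0,0,0,0,0,0,0.1]

```text
time: 20.08
tool_pos: [0.5329, 0.1317, 0.1549]
tcp_rot: [-1.493, 1.78, -0.966]
wrist_force: [-0.5, 0.3, 0.8]
width: 0.246
```

```bash
python3 gow.py 0 .1 8 2
```

```text
wedge rel load [ 0.1 -0.6 14.6] F [ 0.9 -0.2  0.4] rot [-0.001  0.002  0.001] w 0.246 q [0.1  0.45 1.63 0.15 1.62 1.81]
turn 0.001 step 0.0033
[0.0003, 0.0033, 0.0001, -0.001, 0.0, -0.001, 0.1],
[0.0003, 0.0033, 0.0001, -0.001, 0.0, -0.001, 0.1],
```

Call:
jog_arm:
  increments:
    - [0.0005,0.003,0,0,0,0,0.1]
    - [0.0002,0.003,0,0,0,0,0.1]
    - [0,0.003,0,0,0,0,0.1]
    - [0,0.002,0,0,0,0,0.1]
    - [0,0,0,0,0,0,0.1]

```text
time: 20.7
tool_pos: [0.5268, 0.1318, 0.145]
tcp_rot: [-1.493, 1.78, -0.967]
wrist_force: [-0.5, -0.4, -1.1]
width: 0.248
```

```bash
python3 gow.py 0 .1 0 2
```

```text
wedge rel load [-0.3  0.3  3. ] F [-0.2  0.4 -1.1] rot [-0.002  0.002  0.   ] w 0.248 q [0.11 0.45 1.65 0.15 1.6  1.81]
turn 0.001 step 0.0015
[-0.0001, 0.0015, -0.0001, -0.001, 0.0, -0.001, 0.1],
[-0.0001, 0.0015, -0.0001, -0.001, 0.0, -0.001, 0.1],
```

Call:
jog_arm:
  increments:
    - [0,0.0012,0,0,0,0,0.1]
    - [0,0.001,0,0,0,0,0.1]
    - [0,0.0005,0,0,0,0,0.1]
    - [0,0,0,0,0,0,0.1]

```text
time: 21.2
tool_pos: [0.5255, 0.1322, 0.1428]
tcp_rot: [-1.492, 1.78, -0.967]
wrist_force: [0.0, -0.2, -0.6]
width: 0.254
```

```bash
python3 gow.py 0 .1 0 2
```

```text
wedge rel load [-0.4  0.2  0.4] F [-0.3  0.2 -0.4] rot [-0.002  0.003  0.   ] w 0.254 q [0.11 0.45 1.65 0.15 1.59 1.81]
turn 0.002 step 0.0003
[-0.0, 0.0002, -0.0002, -0.001, 0.0, -0.001, 0.1],
[-0.0, 0.0002, -0.0002, -0.001, 0.0, -0.001, 0.1],
```

Call:
jog_arm:
  increments:
    - [0,0.0008,0,0,0,0,0.1]
    - [0,0.0004,0,0,0,0,0.1]

```text
time: 21.45
tool_pos: [0.5254, 0.1322, 0.1426]
tcp_rot: [-1.491, 1.779, -0.967]
wrist_force: [0.5, -0.3, 1.8]
width: 0.248
```

```bash
python3 gow.py 0 .1 0 2
```

```text
wedge rel load [-0.4  0.1  0.2] F [0.6 0.2 1.8] rot [-0.002  0.004  0.   ] w 0.248 q [0.11 0.45 1.65 0.15 1.59 1.81]
turn 0.002 step 0.0002
[-0.0, 0.0001, -0.0002, -0.002, 0.0, -0.001, 0.1],
[-0.0, 0.0001, -0.0002, -0.002, 0.0, -0.001, 0.1],
```

Touching the floor (force now +1.8 N). Releasing quickly so both pads clear together, then backing off.

Call:
jog_arm:
  increments:
    - [0,0,0,0,0,0,0.55]
    - [0,0,0,0,0,0,0.55]
    - [0,0,0,0,0,0,0.55]
    - [0,-0.02,0,0,0,0,0.6]
    - [0,-0.03,0,0,0,0,0.7]
    - [0,-0.03,0,0,0,0,0.8]
    - [0,-0.02,0,0,0,0,1]
    - [0,0,0,0,0,0,1]

```text
time: 22.45
tool_pos: [0.5828, 0.122, 0.233]
tcp_rot: [-1.489, 1.777, -0.969]
wrist_force: [-0.6, 0.3, 0.0]
width: 0.999
```

```bash
cat > wcheck.py <<'E'
from h import *
import sys
T,s=cur(); g=np.load("load.npz");P=np.c_[g["ux"],g["uy"],g["n"]]
p=read_camera("wrist"); w=cloud(p)-.0017*T[:3,0]; c=p["img"].astype(int); L=(w-g["H"])@P*1000
yel=(c[...,2]-c[...,0]>40)&(c[...,1]>110)&(abs(L[...,1])<20)&(L[...,0]>-60)&(L[...,0]<190)&(L[...,2]>-5)&(L[...,2]<30)
k=L[yel]; print("n",len(k))
if len(k):
    print("x ext",np.percentile(k[:,0],[1,99]).round(1),"y",np.percentile(k[:,1],[1,99]).round(1))
    for x in range(-32,180,8):
        q=k[(k[:,0]>=x)&(k[:,0]<x+8)]
        if len(q)>10: print(x+4,len(q),"z",np.median(q[:,2]).round(1),"y",np.percentile(q[:,1],[2,98]).round(1))
M=np.linalg.inv(np.array(p["world_from_camera"])); print("home px",proj(p,g["H"]))
cv2.imwrite("pics/%s.png"%sys.argv[1],cv2.resize(p["img"],(800,600)))
E
python3 wcheck.py w2
```

```text
n 1570
x ext [ -2.5 126.4] y [-9.1 16.3]
-4 172 z 10.3 y [-13.7  14.9]
4 355 z 11.9 y [-9.  12.5]
12 345 z 14.5 y [-9.  11.7]
20 342 z 17.1 y [-8.9 11.8]
28 336 z 18.0 y [-8.9 11.8]
home px [np.float64(249.3798924443305), np.float64(21.81932456329932)]
```

View pics/w2.png

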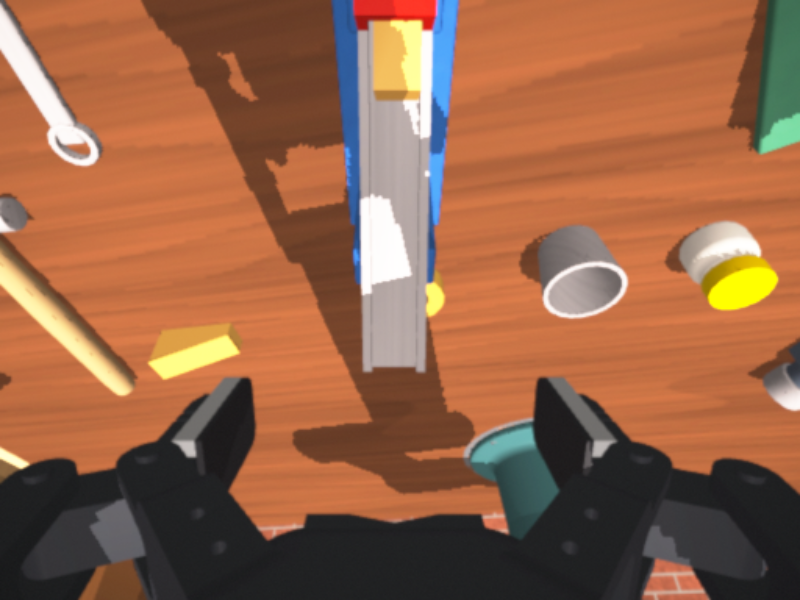

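View: the wedge sits under the red gate at (397,60), thin end downhill. Its slope profile puts it within about 0.5 mm of home. One last check of the head and bystanders from the top camera.

```bash
python3 - <<'E'
from h import *
a=dict(np.load("top.npz")); p=read_camera("top"); w=cloud(p)
df=cv2.absdiff(a["img"],p["img"]).max(2); dz=abs(p["range_z"]-a["range_z"]); m=((dz>.006)&(p["range_z"]>0)&(a["range_z"]>0)).astype(np.uint8)
n,l,st,c=cv2.connectedComponentsWithStats(cv2.morphologyEx(m,cv2.MORPH_OPEN,np.ones((3,3))))
for i in range(1,n):
    if st[i,4]>15: print("changed",st[i].tolist(),c[i].round())
g=np.load("home.npz");P=np.c_[g["ux"],g["uy"],g["n"]]
def pl(w): 
    L=((w-g["H"])@P*1000).reshape(-1,3); f=L[(abs(L[:,2]+18)<6)&(abs(L[:,1])>27)&(abs(L[:,1])<37)&(abs(L[:,0])<70)]; ch=L[(abs(L[:,0])<13)&(abs(L[:,1])<13)&(abs(L[:,2])<30)]
    A=np.c_[f[:,:2],np.ones(len(f))]; return len(f),np.linalg.lstsq(A,f[:,2],rcond=None)[0].round(3),np.median(ch[:,2]).round(1)
print("before",pl(cloud(a)),"after",pl(w))
for t in ["head_mid","wedge_mid","chute_home"]:
    for d in spotter.spot_point(p,t)[:3]: print(t,round(d["p"],2),d["location"])
print("proj homes",proj(p,g["H"]),proj(p,np.load("load.npz")["H"]), cur()[1]["wrist_force"])
E
```

```text
changed [50, 5, 258, 379, 33948] [198. 232.]
changed [286, 144, 17, 29, 332] [294. 158.]
changed [335, 212, 28, 29, 369] [349. 226.]
changed [148, 218, 17, 14, 141] [156. 224.]
changed [496, 338, 16, 21, 236] [505. 347.]
before (191, array([-3.0000e-03,  4.0000e-03, -1.6523e+01]), np.float64(-16.5)) after (190, array([-5.0000e-03,  2.0000e-03, -1.6485e+01]), np.float64(19.9))
head_mid 0.91 [337.5, 290.3]
head_mid 0.54 [292.7, 157.3]
wedge_mid 0.75 [120.8, 243.3]
proj homes [np.float64(295.02272415558707), np.float64(159.78627882179202)] [np.float64(208.27638090313127), np.float64(155.24149592093687)] [-0.42482068 -1.10065623  0.67121318]
```

```bash
python3 -c "
from h import *
print(bot.finish_job(), readout.read_state()['time'])"
```

```text
the job is handed in; nothing more can be done
the job is handed in; nothing more can be done
```

I seated the smaller hammer head in the jig pocket first, then loaded the smaller oak wedge into the chute, and handed the job in at about 22.5 s of the 64 s allowed.

- **Head:** It went in with the peen uphill and the eye outwards, and I let go once it touched the pocket floor. The check afterwards showed the cheek top about 36.5 mm above the floor and level to about 0.6°. The cradle angle was the same before and after.
- **Wedge:** I released it flat on the chute floor, thin end downhill, and it slid under the red gate to the stop. Its slope profile puts it within about 0.5 mm of home.
- **Bystanders:** Comparing the top camera before and after, the only changes were the arm, the head, its pocket and the wedge. The area behind the arm was hidden in that last picture, so the chute side rests on the wrist views, which showed nothing out of place.
- **Disagreement:** The wrist camera read about 1.7 mm off sideways compared with the gripped part, so I corrected for that throughout. The top camera's first rough estimate of the pocket was about 1 cm off along the slope, so I used the wrist camera's fit instead.

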